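# Gauge the stamp-block sockets and pull out the tight ones

### The arm

A 6-joint arm with a two-finger parallel gripper is mounted at the origin on the work surface. World frame = base frame: x ahead of the robot, y to its left, z up, the work surface at z = 0. Lengths are in m, angles in degrees, forces in N, time in s.
With the tool pointing down it reaches from about 0.3 to 0.875 m from the base axis. Payload 6.4 kg.
Tool frame: the origin (TCP) lies on the centre line of the jaws, within the pads' length; the fingertips stand 17 mm ahead of it and the grasp point (between the pads) lies 2 mm behind it; z points along the fingers, x is the direction in which the jaws open and shut, and the axes are right-handed (so a half turn about z gives the same grasp; the last joint's range is limited). The gripper opens to 85 mm and grips with 20 to 120 N. Pads are 22 mm wide; open, the fingers measure 114 mm over their backs; the gripper's body (76 mm by 85 mm) begins 54 mm behind the grasp point. The pads swing forward as they close: fully open they stand 13 mm farther back than shut.
Start: joints at [51.549, 10.359, 92.074, -0, 77.567, -11.82], TCP at [0.258, 0.514, 0.248] pointing down, gripper open.
Joint ranges: [-171.53, 171.53], [-51.25, 118.39], [17.06, 147.69], [-65.23, 245.23], [0, 150.52], [-178.68, 178.68]. Speed limits (degrees/s): [147.25, 147.25, 172.46, 180, 180, 180].

### API

Orientations are given as [roll, pitch, yaw] about the fixed x, y, z axes, in that order (R = Rz(yaw) Ry(pitch) Rx(roll)).
In Python, from station import manip gives the robot as it stands.
- The arm moves only by the tool carry_out, never from a script. Its arguments are lists of equal length, an entry for each row: "delta_pos": the shift along the tool's x, y, z in cm, a list of three; "delta_rot": the turn, a rotation vector about the tool's x, y, z in rad, a list of three; "grip": the closure, from 0 (fully open) to 1 (shut). In form: {"delta_pos": [[tx, ty, tz], ...], "delta_rot": [[ax, ay, az], ...], "grip": [grip, ...]}. A call has 1 to 20 rows; each row shifts and turns the commanded pose from where the row before left it, along the tool's axes as they then stand; what a row does not reach is not made up. A row lasts 1/10 s, in which the tool goes at most 50 mm and 8.59 degrees, less where a joint would pass 70% of its speed; a pose out of reach is approached as far as the arm can. A call is refused whole if a number of a shift passes 5 or a number of a turn 0.15, either way. A call with a gripper value outside its range is refused whole. The fingers move at their own pace and stop on an object; the grip force is fixed at half the most. Time passes only in rows, so rows that do not move let the fingers close. It gives the time, the measured TCP pose, the force and the opening at its end, in the units of the state.
- manip.observe(): the state, without advancing time (a new reading comes with each control period).
- manip.capture(name): name is "scene" or "top"; returns the picture (480x640x3 uint8, red, green, blue); there is no depth.
- manip.calibration(name): a dict with "camera_matrix" (3x3 intrinsics, pixels), "distortion" ([k1, k2, p1, p2, k3] as OpenCV has them; the pictures are not rectified), "rvec" (rotation vector, rad) and "tvec" (3), from world to camera coordinates, as OpenCV has them. Camera axes: x right, y down, z forward; pixel columns grow to the right and rows downward; lengths in m; the calibration is good to about 2 mm. A picture is of the moment at which its call begins. calibration takes no time and is no camera call.
- manip.close_job(): hands the job in, once; it reports no verdict.
The state is a dict: "t": time; "joint_positions": joint angles; "qd": joint speeds; "joint_efforts": joint torques, N m; "tool_pos": TCP position; "tcp_rot": TCP orientation; "wrist_force": force on the tool from outside, world axes, zero at the start; "moment": the same for the moment, N m; "grip_width": opening from 0.0 (shut) to 1.0 (fully open).
Only numpy, scipy, OpenCV 4.12 (cv2) and the standard library are available. Lean on these libraries where they do the work, as an engineer would, in place of code of your own. Each camera call takes 0.05 s, during which the arm holds its last target.

### The job

Some of the three wooden stamp blocks may have handle sockets that are bored too tight. Draw the pin gauge out of its clear sleeve by the pin, lay it down and take it again by the orange handle; holding it, try the pin in every socket, working from the robot's left to its right, each time until it has gone 30 mm in or clearly stops. Then lay the gauge on the cork mat and set any block that stopped the pin in the blue tray, leaving the blocks that fit upright in the rack and the bowl, tumbler, mold and spatula where they are.

Things in the scene. Friction and masses are not known exactly. Their poses are not given: they have to be found in the camera images.
- gauge: loose pin gauge, about 120 g: square orange handle 70 (x) x 22 x 22 mm and a steel pin 14 mm thick, 45 mm long, sticking out of its +x end on the same axis. Origin at the centre of the handle's underside (the axis lies 11 mm above it); +x points along the pin to its end. It starts lying flat on the table with the whole handle inside the sleeve and the pin sticking out. Lying flat on its handle it is stable, the pin 4 mm clear of the table
- gauge_tip (a point): centre of the pin's free end, 80 mm from the gauge origin along its x and 11 mm up; axes as the gauge's
- sleeve: fixed clear acrylic sleeve 76 (x) x 42 (y) x 34 mm high, with no floor: a tunnel 34 mm wide and 30 mm high, open only at its -x end (towards the robot), closed by a 4 mm white wall added at the +x end; a white trim edges the roof over the mouth. Origin on the table under its centre, x along the tunnel. The roof keeps the handle from being taken from above; drawn out 80 mm along the sleeve's -x, the handle is clear
- rack: fixed wooden rack: floor board 75 (x) x 260 (y) mm, 10 mm thick, with a back stop 12 mm thick and 60 mm high (from the table) along its -x edge (robot side), its face 25.5 mm behind the origin. Origin on the table under the centre of the board. The blocks stand on the board against the stop at y = +90 (robot's left), 0 and -90 mm, one in each bay, in any order
- block_a: beech stamp block standing upright in the rack, loose, about 160 g, 45 (x) x 40 (y) x 65 (z) mm; origin at the centre of its underside, z up. In its +x face (facing away from the robot) is a handle socket, bore along x, mouth 18 mm across, its centre 32.5 mm above the underside. In a good block the 18 mm bore runs right through; in a tight one it narrows out of sight to 11 mm from 8 mm depth on. The three names a, b, c tell nothing of the fit or of the bay: try it.
- block_b: beech stamp block standing upright in the rack, loose, about 160 g, 45 (x) x 40 (y) x 65 (z) mm; origin at the centre of its underside, z up. In its +x face (facing away from the robot) is a handle socket, bore along x, mouth 18 mm across, its centre 32.5 mm above the underside. In a good block the 18 mm bore runs right through; in a tight one it narrows out of sight to 11 mm from 8 mm depth on. The three names a, b, c tell nothing of the fit or of the bay: try it.
- block_c: beech stamp block standing upright in the rack, loose, about 160 g, 45 (x) x 40 (y) x 65 (z) mm; origin at the centre of its underside, z up. In its +x face (facing away from the robot) is a handle socket, bore along x, mouth 18 mm across, its centre 32.5 mm above the underside. In a good block the 18 mm bore runs right through; in a tight one it narrows out of sight to 11 mm from 8 mm depth on. The three names a, b, c tell nothing of the fit or of the bay: try it.
- block_a_mouth (a point): centre of the socket mouth of block_a, on its +x face; its axes are the block's: +x points straight out of the socket, z up. A pin entering has negative x here, by its depth
- block_b_mouth (a point): centre of the socket mouth of block_b, on its +x face; its axes are the block's: +x points straight out of the socket, z up. A pin entering has negative x here, by its depth
- block_c_mouth (a point): centre of the socket mouth of block_c, on its +x face; its axes are the block's: +x points straight out of the socket, z up. A pin entering has negative x here, by its depth
- tray: fixed blue tray 150 x 150 mm, 22 mm high, walls and floor about 4 mm thick; origin on the table under its centre
- mat: fixed cork mat 150 (x) x 120 (y) mm, 3 mm thick; origin on the table under its centre
- bowl: bystander: loose blue ceramic bowl, rim 140 mm across, 60 mm high; origin at the centre of its foot
- tumbler: bystander: loose ribbed glass tumbler with steel piping tips, 72 mm across, 125 mm high with the tips; origin at the centre of its foot
- mold: bystander: loose red silicone reindeer mold 80 (x) x 110 (y) x 16 mm; origin at the centre of its underside
- spatula: bystander: loose offset spatula about 270 mm long lying along its x, wooden handle 110 x 24 x 18 mm to -x; origin on the table near its middle
Not all that is in view belongs to the job. Leave any purple look-alike of the block_a alone. Of the things that look like the sleeve, the larger one is meant.

How it is judged (in metres and radians):
On the way, in this order (a step that is already met when the one before it is completed fails the run):
1. the gauge has been drawn out of the sleeve, laid down and let go (x of gauge in the frame of sleeve below -0.07 m and height (world z) of gauge below 0.03 m and contact force between the fingers and gauge below 0.1 N and linear speed of gauge below 0.03 m/s), for 0.1 s.
2. the held pin has been tried in the robot's leftmost socket: at least 27 mm in, or stopped past its mouth (((y of block_a in the frame of rack above 0.045 m and (x of gauge_tip in the frame of block_a_mouth below -0.027 m and y of gauge_tip in the frame of block_a_mouth between -0.006 and 0.006 m and z of gauge_tip in the frame of block_a_mouth between -0.006 and 0.006 m and contact force between the fingers and gauge above 0.5 N)) or (y of block_b in the frame of rack above 0.045 m and (x of gauge_tip in the frame of block_b_mouth below -0.0055 m and y of gauge_tip in the frame of block_b_mouth between -0.006 and 0.006 m and z of gauge_tip in the frame of block_b_mouth between -0.006 and 0.006 m and contact force between the fingers and gauge above 0.5 N and contact force between gauge and block_b above 1 N)) or (y of block_c in the frame of rack above 0.045 m and (x of gauge_tip in the frame of block_c_mouth below -0.027 m and y of gauge_tip in the frame of block_c_mouth between -0.006 and 0.006 m and z of gauge_tip in the frame of block_c_mouth between -0.006 and 0.006 m and contact force between the fingers and gauge above 0.5 N)))), for 0.1 s.
3. the held pin has been tried in the middle socket: at least 27 mm in, or stopped past its mouth (((y of block_a in the frame of rack between -0.045 and 0.045 m and (x of gauge_tip in the frame of block_a_mouth below -0.027 m and y of gauge_tip in the frame of block_a_mouth between -0.006 and 0.006 m and z of gauge_tip in the frame of block_a_mouth between -0.006 and 0.006 m and contact force between the fingers and gauge above 0.5 N)) or (y of block_b in the frame of rack between -0.045 and 0.045 m and (x of gauge_tip in the frame of block_b_mouth below -0.0055 m and y of gauge_tip in the frame of block_b_mouth between -0.006 and 0.006 m and z of gauge_tip in the frame of block_b_mouth between -0.006 and 0.006 m and contact force between the fingers and gauge above 0.5 N and contact force between gauge and block_b above 1 N)) or (y of block_c in the frame of rack between -0.045 and 0.045 m and (x of gauge_tip in the frame of block_c_mouth below -0.027 m and y of gauge_tip in the frame of block_c_mouth between -0.006 and 0.006 m and z of gauge_tip in the frame of block_c_mouth between -0.006 and 0.006 m and contact force between the fingers and gauge above 0.5 N)))), for 0.1 s.
4. the held pin has been tried in the rightmost socket: at least 27 mm in, or stopped past its mouth (((y of block_a in the frame of rack below -0.045 m and (x of gauge_tip in the frame of block_a_mouth below -0.027 m and y of gauge_tip in the frame of block_a_mouth between -0.006 and 0.006 m and z of gauge_tip in the frame of block_a_mouth between -0.006 and 0.006 m and contact force between the fingers and gauge above 0.5 N)) or (y of block_b in the frame of rack below -0.045 m and (x of gauge_tip in the frame of block_b_mouth below -0.0055 m and y of gauge_tip in the frame of block_b_mouth between -0.006 and 0.006 m and z of gauge_tip in the frame of block_b_mouth between -0.006 and 0.006 m and contact force between the fingers and gauge above 0.5 N and contact force between gauge and block_b above 1 N)) or (y of block_c in the frame of rack below -0.045 m and (x of gauge_tip in the frame of block_c_mouth below -0.027 m and y of gauge_tip in the frame of block_c_mouth between -0.006 and 0.006 m and z of gauge_tip in the frame of block_c_mouth between -0.006 and 0.006 m and contact force between the fingers and gauge above 0.5 N)))), for 0.1 s.
At the end, for the whole second after the job is handed in: every tight block rests in the blue tray (its underside's centre within 65 mm of the tray's centre both ways), the good blocks stand upright in the rack, on its board, and the gauge lies on the cork mat with the middle of its handle over the mat; all released and at rest (x of block_b in the frame of tray between -0.065 and 0.065 m and y of block_b in the frame of tray between -0.065 and 0.065 m and z of block_b in the frame of tray below 0.045 m and linear speed of each of block_b, block_a, block_c, gauge below 0.02 m/s and contact force between the fingers and block_b below 0.1 N and x of block_a in the frame of rack between -0.02 and 0.02 m and y of block_a in the frame of rack between -0.125 and 0.125 m and z of block_a in the frame of rack between -0.016 and 0.016 m and angle between each of block_a, block_c's own z axis and vertical below 0.15 rad and x of block_c in the frame of rack between -0.02 and 0.02 m and y of block_c in the frame of rack between -0.125 and 0.125 m and z of block_c in the frame of rack between -0.016 and 0.016 m and x of gauge in the frame of mat between -0.075 and 0.075 m and y of gauge in the frame of mat between -0.06 and 0.06 m and z of gauge in the frame of mat below 0.03 m and contact force between the fingers and gauge below 0.1 N); the robot touches nothing.
It fails at once if the bowl is pushed or tipped (distance of bowl from where it was at the start of the episode above 0.03 m or angle between bowl's own z axis and vertical above 0.4 rad).
It fails at once if the tumbler is pushed or tipped (distance of tumbler from where it was at the start of the episode above 0.03 m or angle between tumbler's own z axis and vertical above 0.4 rad).
It fails at once if the mold is pushed or tipped (distance of mold from where it was at the start of the episode above 0.03 m or angle between mold's own z axis and vertical above 0.4 rad).
It fails at once if the spatula is pushed or tipped (distance of spatula from where it was at the start of the episode above 0.03 m or angle between spatula's own z axis and vertical above 0.4 rad).
It also fails if it takes over 72 s, if anything falls off the work surface, if the arm or the gripper's body presses on something with over 40 N, if the wrist force passes 120 N, or if a joint passes its speed limit or range.

## Working session

There is one attempt and no reset: what is moved stays moved. The work goes in short steps, Python scripts to look and compute and a tool call to move; the robot and the scene stay as the last step left them, time stands still between calls to the robot, and variables do not carry over. Pictures are saved under pics/ and viewed, and the job is handed in when it is done.

Besides the shell and the picture viewer there is one more tool, called after "Call:" by a JSON object that holds its "op" and its "data". carry_out: Moves the arm, as the interface text tells. Its arguments: {"type":"object","properties":{"delta_pos":{"type":"array","items":{"type":"array","items":{"type":"number"}}},"delta_rot":{"type":"array","items":{"type":"array","items":{"type":"number"}}},"grip":{"type":"array","items":{"type":"number"}}},"required":["delta_pos","delta_rot","grip"]}

```bash
mkdir -p pics; ls
cat > h.py <<'E'
import numpy as np,cv2
from station import manip
def cal(n):
    c=manip.calibration(n); return [np.array(c[k],float) for k in("camera_matrix","distortion","rvec","tvec")]
def ray(n,px):
    K,D,r,t=cal(n); R=cv2.Rodrigues(r)[0]
    u=cv2.undistortPoints(np.array(px,float).reshape(-1,1,2),K,D).reshape(-1,2)
    d=np.c_[u,np.ones(len(u))]@R; c=-R.T@t.ravel(); return c,d
def at_z(n,px,z):
    c,d=ray(n,px); return c+d*((z-c[2])/d[:,2])[:,None]
def proj(n,P):
    K,D,r,t=cal(n); return cv2.projectPoints(np.array(P,float).reshape(-1,3),r,t,K,D)[0].reshape(-1,2)
def save(name,img,box=None,s=1):
    if box: img=img[box[1]:box[3],box[0]:box[2]]
    img=cv2.resize(img,None,fx=s,fy=s,interpolation=cv2.INTER_CUBIC)
    cv2.imwrite(f"pics/{name}.png",img[:,:,::-1])
E
python3 - <<'E'
from h import *
for n in("scene","top"):
    im=manip.capture(n); np.save(n+"0.npy",im); save(n+"0",im)
    c,d=ray(n,[[320,240]]); print(n,c,d)
print(manip.observe())
E
```

```text
pics
scene [ 1.0027491  -0.67157611  0.56403925] [[-0.4967155   0.67635497 -0.54402153]]
top [ 0.31678204 -0.02493448  1.16577056] [[ 0.21819951 -0.01454561 -0.97581893]]
{'t': 0.1, 'joint_positions': array([ 5.15502569e+01,  1.03996060e+01,  9.21265216e+01, -1.95074771e-03,
        7.75663219e+01, -1.18203473e+01]), 'qd': array([-0.05725817, -0.07968519, -0.15070744,  0.01320336, -0.01626756,
        0.01462885]), 'joint_efforts': array([ 1.93339606e-04, -4.45870936e+01, -3.52237058e+01, -4.87024372e-04,
        4.12652837e-03, -6.62461957e-06]), 'tool_pos': array([0.25742061, 0.5136307 , 0.24744987]), 'tcp_rot': array([-1.79982926e+02,  9.08791895e-02,  6.33710392e+01]), 'wrist_force': array([ 0.63011827, -0.50769365,  0.25886131]), 'moment': array([ 0.02903878,  0.00804107, -0.00191802]), 'grip_width': 0.9976199094478729}
```

View pics/scene0.png

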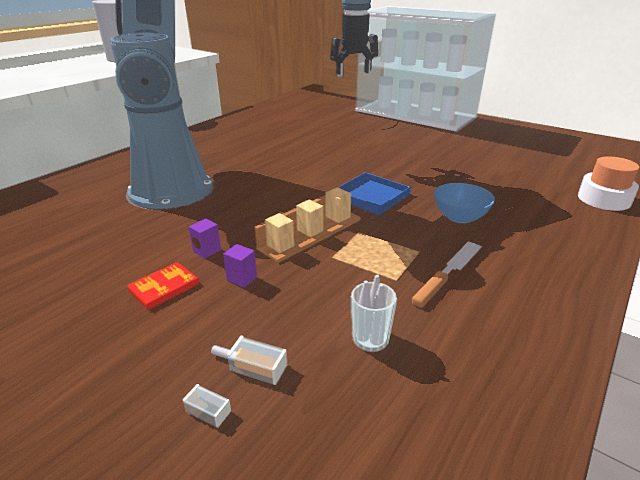

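View pics/top0.png

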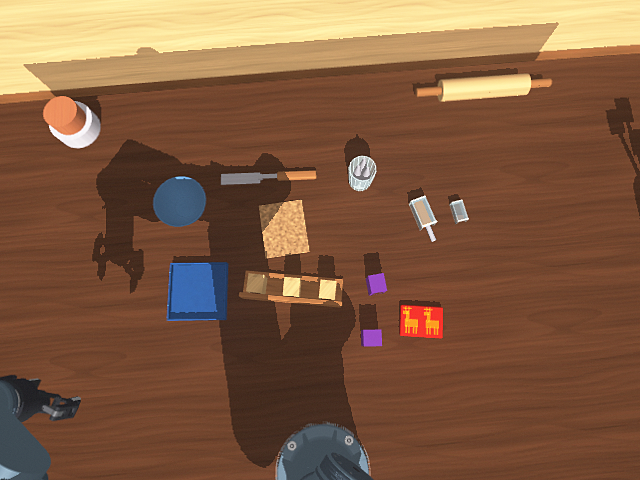

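The scene shows three beech blocks in the rack at scene (280,233), (310,218) and (338,206). The larger sleeve holding the orange gauge is at (258,360) in scene and (423,212) in top. A smaller look-alike sleeve sits at scene (207,405) and top (459,211). Purple look-alike blocks are at scene (204,238) and (240,266). I choose the larger sleeve.

Run:
```python
from h import *
t=np.load("top0.npy"); s=np.load("scene0.npy")
save("c1",t,(395,175,485,250),8)
save("c2",t,(230,190,350,320),5)
save("c3",s,(175,320,305,430),6)
save("c4",s,(245,170,445,290),4)
save("c5",t,(150,240,250,340),6)
```

```text
(no output)
```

View pics/c1.png

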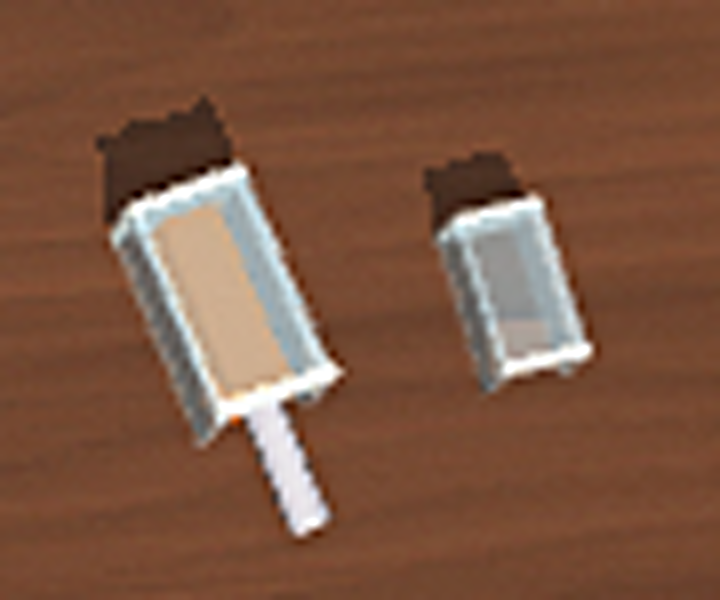

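View pics/c2.png

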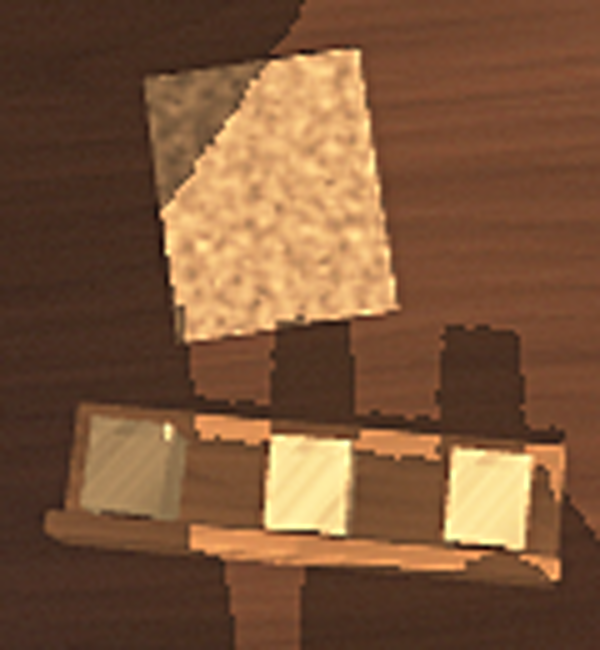

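View pics/c3.png

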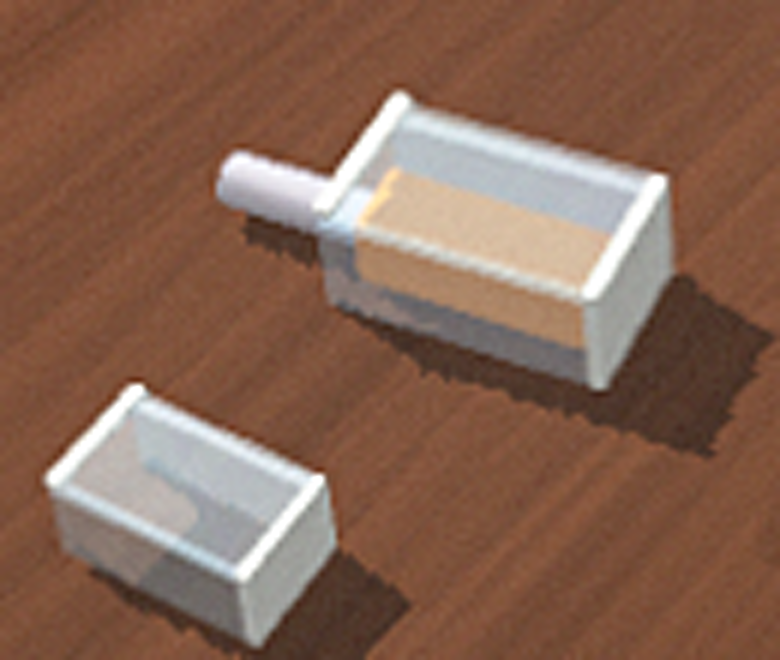

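View pics/c4.png

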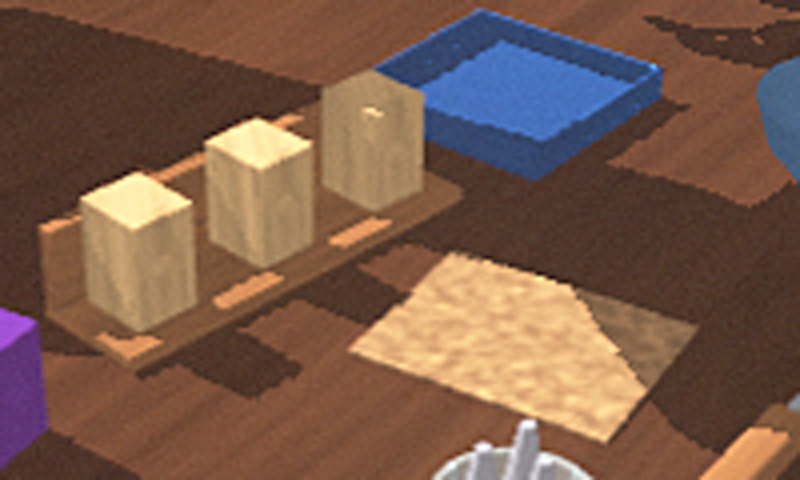

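View pics/c5.png

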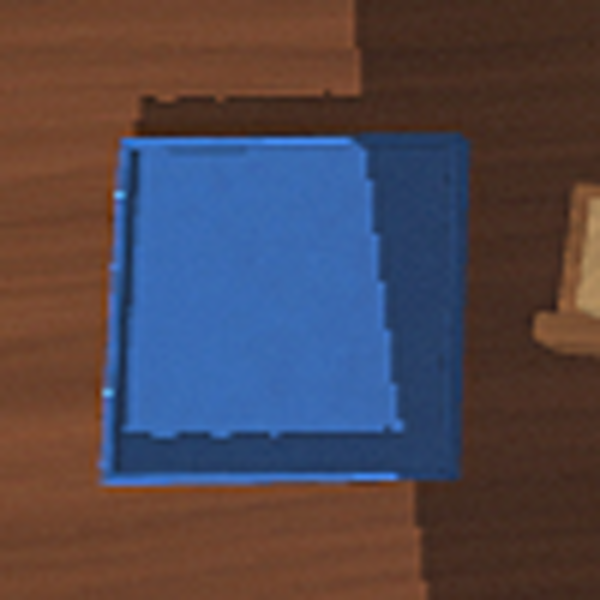

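Run:
```python
from h import *
def cv(p,o,s): return (np.array(p,float)+.5)/s-.5+np.array(o)
sl=at_z("top",cv([[340,372],[218,412],[245,165],[115,232]],(395,175),8),.034); print("sleeve top corners MR,ML,BR,BL\n",sl)
tip=at_z("top",cv([[312,530],[262,405]],(395,175),8),.011+.003); print("pin axis",tip, np.degrees(np.arctan2(*(tip[0]-tip[1])[1::-1])))
tip2=at_z("scene",cv([[232,178],[325,207]],(175,320),6),.011); print("pin scene",tip2)
rk=at_z("top",cv([[78,403],[565,437]],(230,190),5),.010); print("rack front top edge L,R",rk)
for n,c in dict(A=[[90,415],[187,425],[80,512],[178,520]],B=[[270,435],[352,437],[264,528],[347,536]],C=[[453,446],[533,452],[445,540],[526,550]]).items():
    print(n,at_z("top",cv(c,(230,190),5),.075).round(4).tolist())
m=at_z("top",cv([[146,77],[360,48],[400,308],[184,342]],(230,190),5),.003);print("mat",m,m.mean(0))
t=at_z("top",cv([[120,135],[468,135],[460,480],[102,484]],(150,240),6),.022);print("tray",t,t.mean(0))
s=np.load("scene0.npy"); im=np.clip(s.astype(float)*2.2,0,255).astype(np.uint8); save("c6",im,(260,180,360,265),8)
```

```text
sleeve top corners MR,ML,BR,BL
 [[ 0.59362733 -0.35627676  0.034     ]
 [ 0.58361757 -0.31394997  0.034     ]
 [ 0.66790855 -0.33480105  0.034     ]
 [ 0.64840981 -0.2880656   0.034     ]]
pin axis [[ 0.54511089 -0.34487435  0.014     ]
 [ 0.58943418 -0.33420169  0.014     ]] -166.4614005103306
pin scene [[ 0.54900999 -0.34861322  0.011     ]
 [ 0.57703968 -0.34134054  0.011     ]]
rack front top edge L,R [[ 0.51114282  0.16241134  0.01      ]
 [ 0.47026863 -0.09278125  0.01      ]]
A [[0.4936, 0.1462, 0.075], [0.4843, 0.0982, 0.075], [0.4457, 0.1537, 0.075], [0.4375, 0.1056, 0.075]]
B [[0.4757, 0.0573, 0.075], [0.471, 0.0167, 0.075], [0.4298, 0.0635, 0.075], [0.4222, 0.023, 0.075]]
C [[0.4621, -0.033, 0.075], [0.4556, -0.0724, 0.075], [0.416, -0.025, 0.075], [0.4076, -0.0643, 0.075]]
mat [[ 0.69008538  0.11686239  0.003     ]
 [ 0.69622315 -0.001814    0.003     ]
 [ 0.54853251 -0.01171326  0.003     ]
 [ 0.5402907   0.10516741  0.003     ]] [0.61878293 0.05212563 0.003     ]
tray [[0.54831859 0.3582966  0.022     ]
 [0.53478863 0.20560912 0.022     ]
 [0.3857317  0.21558779 0.022     ]
 [0.39736381 0.36848389 0.022     ]] [0.46655068 0.28699435 0.022     ]
```

View pics/c6.png

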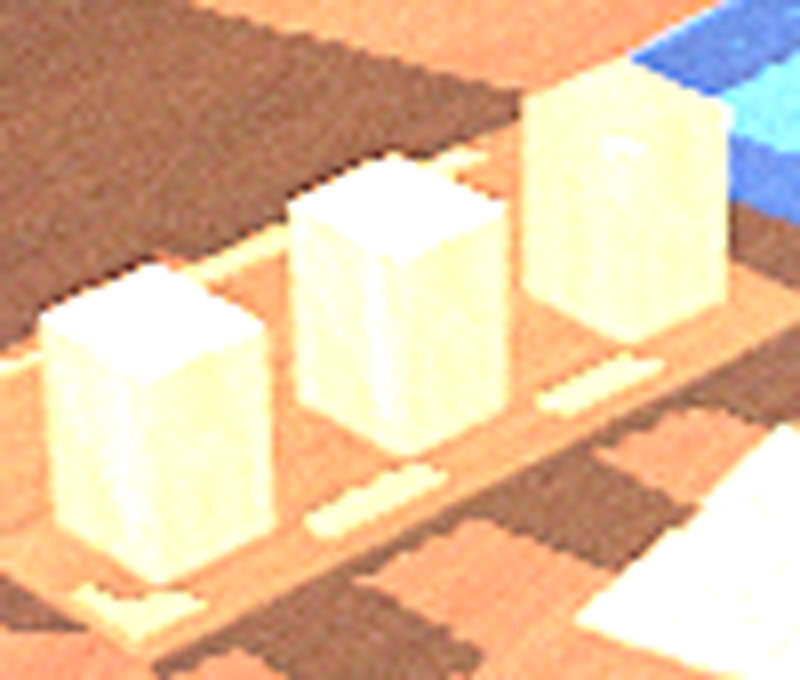

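Run:
```python
from h import *
s=np.load("scene0.npy")
g=s[180:265,260:360].astype(float); im=np.clip((g-60)*255/150,0,255).astype(np.uint8)
a=cv2.resize(im,None,fx=8,fy=8,interpolation=cv2.INTER_NEAREST);cv2.imwrite("pics/c7.png",a[:,:,::-1])
t=np.load("top0.npy")
save("c8",s,(180,210,270,300),6)
save("c9",t,(340,240,460,350),6)
```

```text
(no output)
```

View pics/c7.png

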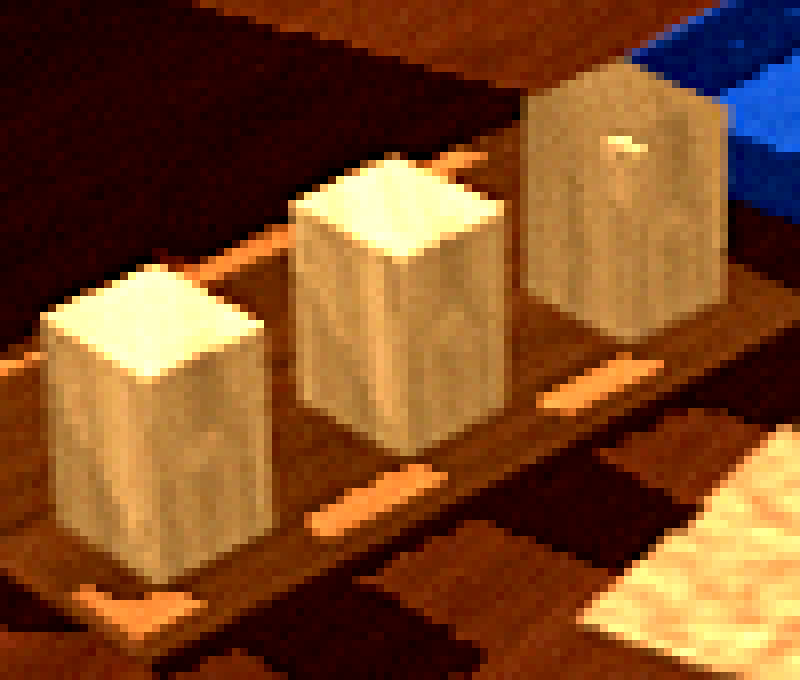

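View pics/c8.png

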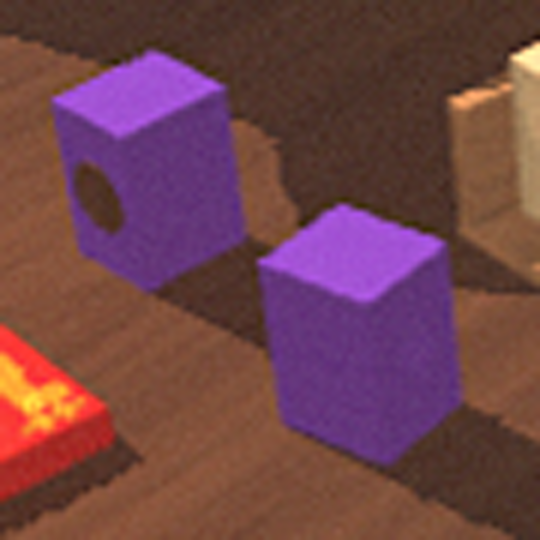

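```bash
cat >> h.py <<'E'
def rel(target,yaw=None):
    "world target TCP -> total tool-frame shift in cm (tool pointing down at current yaw), and turn about tool z in rad"
    from scipy.spatial.transform import Rotation as Ro
    o=manip.observe(); R=Ro.from_euler('xyz',o["tcp_rot"],degrees=True)
    d=R.inv().apply(np.array(target)-o["tool_pos"])*100
    print("t",round(o["t"],2),"pos",o["tool_pos"].round(4),"rot",o["tcp_rot"].round(2),"F",o["wrist_force"].round(1),"g",round(float(o["grip_width"]),3))
    print("shift cm",d.round(2))
    if yaw is not None:
        T=Ro.from_euler('xyz',[180,0,yaw],degrees=True); print("rotvec",(R.inv()*T).as_rotvec().round(3),"shift after turn",(T.inv().apply(np.array(target)-o["tool_pos"])*100).round(2))
E
python3 - <<'E'
from h import *
rel([.564,-.3415,.15],106.5)
for n,p,z in [("tumblerfoot?",[[362,185]],0),("bowl",[[180,202]],.06),("mold",[[421,320]],.016),("purple",[[377,284],[372,338]],.065),("spat",[[222,178],[315,175]],.01),("small sl",[[456,223]],0.025)]: print(n,at_z("top",p,z).round(3).tolist())
E
```

```text
t 0.1 pos [0.2574 0.5136 0.2474] rot [-1.7998e+02  9.0000e-02  6.3370e+01] F [ 0.6 -0.5  0.3] g 0.998
shift cm [-62.69  65.74   9.82]
rotvec [-0.001  0.001 -0.753] shift after turn [-90.7    5.11   9.74]
tumblerfoot? [[0.724, -0.173, 0.0]]
bowl [[0.699, 0.316, 0.06]]
mold [[0.341, -0.282, 0.016]]
purple [[0.438, -0.174, 0.065], [0.307, -0.146, 0.065]]
spat [[0.775, 0.213, 0.01], [0.761, -0.045, 0.01]]
small sl [[0.586, -0.409, 0.025]]
```

Call:
{"op": "carry_out", "data": {"delta_pos": [[0,0,0],[0,0,0],[0,0,0],[0,0,0],[0,0,0],[0,0,0],[0,0,0],[0,0,0],[0,0,0],[0,0,0],[-3,0.17,0],[-3,0.17,0],[-3,0.17,0],[-3,0.17,0],[-3,0.17,0],[-3,0.17,0],[-3,0.17,0],[-3,0.17,0],[-3,0.17,0],[-3,0.17,0]], "delta_rot": [[0,0,-0.075],[0,0,-0.075],[0,0,-0.075],[0,0,-0.075],[0,0,-0.075],[0,0,-0.075],[0,0,-0.075],[0,0,-0.075],[0,0,-0.075],[0,0,-0.075],[0,0,0],[0,0,0],[0,0,0],[0,0,0],[0,0,0],[0,0,0],[0,0,0],[0,0,0],[0,0,0],[0,0,0]], "grip": [0.55,0.55,0.55,0.55,0.55,0.55,0.55,0.55,0.55,0.55,0.55,0.55,0.55,0.55,0.55,0.55,0.55,0.55,0.55,0.55]}}

```text
t: 2.1
tool_pos: [0.3584, 0.2297, 0.248]
tcp_rot: [-180.0, 0.0, 106.4]
wrist_force: [0.7, -0.3, -0.0]
grip_width: 0.451
```

Call:
{"op": "carry_out", "data": {"delta_pos": [[-3,0.17,0],[-3,0.17,0],[-3,0.17,0],[-3,0.17,0],[-3,0.17,0],[-3,0.17,0],[-3,0.17,0],[-3,0.17,0],[-3,0.17,0],[-3,0.17,0],[-3,0.17,0],[-3,0.17,0],[-3,0.17,0],[-3,0.17,0],[-3,0.17,0],[-3,0.17,0],[-3,0.17,0],[-3,0.17,0],[-3,0.17,0],[-3,0.17,0]], "delta_rot": [[0,0,0],[0,0,0],[0,0,0],[0,0,0],[0,0,0],[0,0,0],[0,0,0],[0,0,0],[0,0,0],[0,0,0],[0,0,0],[0,0,0],[0,0,0],[0,0,0],[0,0,0],[0,0,0],[0,0,0],[0,0,0],[0,0,0],[0,0,0]], "grip": [0.55,0.55,0.55,0.55,0.55,0.55,0.55,0.55,0.55,0.55,0.55,0.55,0.55,0.55,0.55,0.55,0.55,0.55,0.55,0.55]}}

```text
t: 4.1
tool_pos: [0.56, -0.3363, 0.2476]
tcp_rot: [-180.0, -0.1, 106.3]
wrist_force: [0.2, 0.2, 0.5]
grip_width: 0.453
```

Run:
```python
from h import *
rel([.564,-.3415,.022],106.5)
```

```text
t 4.1 pos [ 0.56   -0.3363  0.2476] rot [-1.7997e+02 -5.0000e-02  1.0634e+02] F [0.2 0.2 0.5] g 0.453
shift cm [-0.64  0.25 22.56]
rotvec [-0.001 -0.001 -0.003] shift after turn [-0.62  0.24 22.56]
```

Call:
{"op": "carry_out", "data": {"delta_pos": [[-0.3,0.1,3],[-0.3,0.1,3],[0,0,3],[0,0,3],[0,0,2],[0,0,2],[0,0,0],[0,0,0]], "delta_rot": [[0,0,0],[0,0,0],[0,0,0],[0,0,0],[0,0,0],[0,0,0],[0,0,0],[0,0,0]], "grip": [0.55,0.55,0.55,0.55,0.55,0.55,0.55,0.55]}}

```text
t: 4.9
tool_pos: [0.5632, -0.3402, 0.088]
tcp_rot: [-180.0, -0.1, 106.3]
wrist_force: [0.5, 0.8, 0.4]
grip_width: 0.45
```

Run:
```python
from h import *
s=manip.capture("scene"); np.save("s1.npy",s); save("s1",s,(155,230,315,390),5)
t=manip.capture("top"); np.save("t1.npy",t); save("t1",t,(390,160,490,260),6)
rel([.564,-.3415,.022],106.5)
```

```text
t 5.0 pos [ 0.5642 -0.3411  0.0897] rot [1.7994e+02 1.0000e-01 1.0634e+02] F [0.9 0.3 1. ] g 0.447
shift cm [-0.03 -0.04  6.77]
rotvec [ 0.001  0.002 -0.003] shift after turn [-0.04 -0.03  6.77]
```

View pics/s1.png

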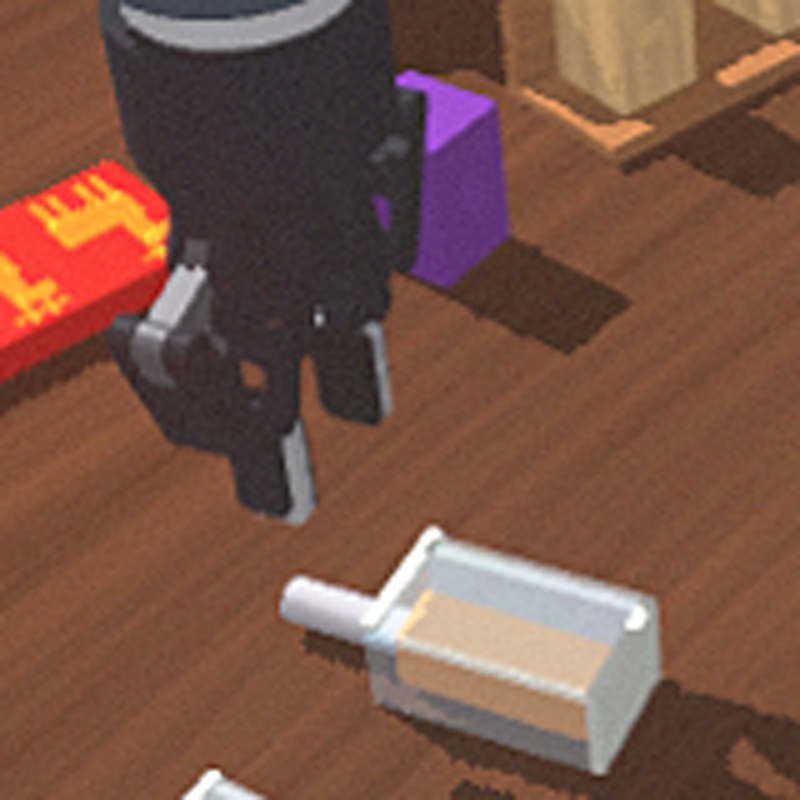

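View pics/t1.png

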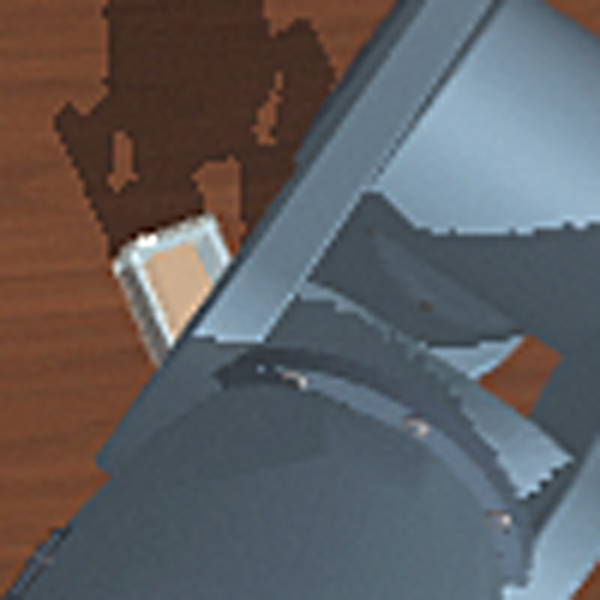

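Run:
```python
from h import *
p=proj("scene",[[.564,-.3415,.011],[.547,-.3465,.011],[.5642,-.3411,.0897-.017]]); print((p-[155,230])*5)
# pads: tips in scene
```

```text
[[339.85054876 602.97450202]
 [291.86920917 589.60533441]
 [317.99427634 460.62680085]]
```

The gripper is above the pin. The target projects to crop (340,603), on the visible pin, whose end is at (292,597). Next I descend, close and draw.

Call:
{"op": "carry_out", "data": {"delta_pos": [[0,0,2],[0,0,2],[0,0,1.5],[0,0,0.8],[0,0,0.45],[0,0,0],[0,0,0],[0,0,0],[0,0,0],[0,0,0],[0,0,0],[0,0,0]], "delta_rot": [[0,0,0],[0,0,0],[0,0,0],[0,0,0],[0,0,0],[0,0,0],[0,0,0],[0,0,0],[0,0,0],[0,0,0],[0,0,0],[0,0,0]], "grip": [0.55,0.55,0.55,0.55,0.55,0.55,1,1,1,1,1,1]}}

```text
t: 6.2
tool_pos: [0.564, -0.341, 0.0216]
tcp_rot: [180.0, 0.1, 106.3]
wrist_force: [-0.1, -1.0, 5.2]
grip_width: 0.133
```

Run:
```python
from h import *
s=manip.capture("scene"); np.save("s2.npy",s); save("s2",s,(155,250,315,410),5)
rel([.564,-.3415,.022],106.5)
```

```text
t 6.25 pos [ 0.564  -0.341   0.0216] rot [1.7995e+02 8.0000e-02 1.0634e+02] F [ 0.1 -0.8  5.2] g 0.14
shift cm [-0.04 -0.01 -0.04]
rotvec [ 0.001  0.001 -0.003] shift after turn [-0.04 -0.01 -0.04]
```

View pics/s2.png

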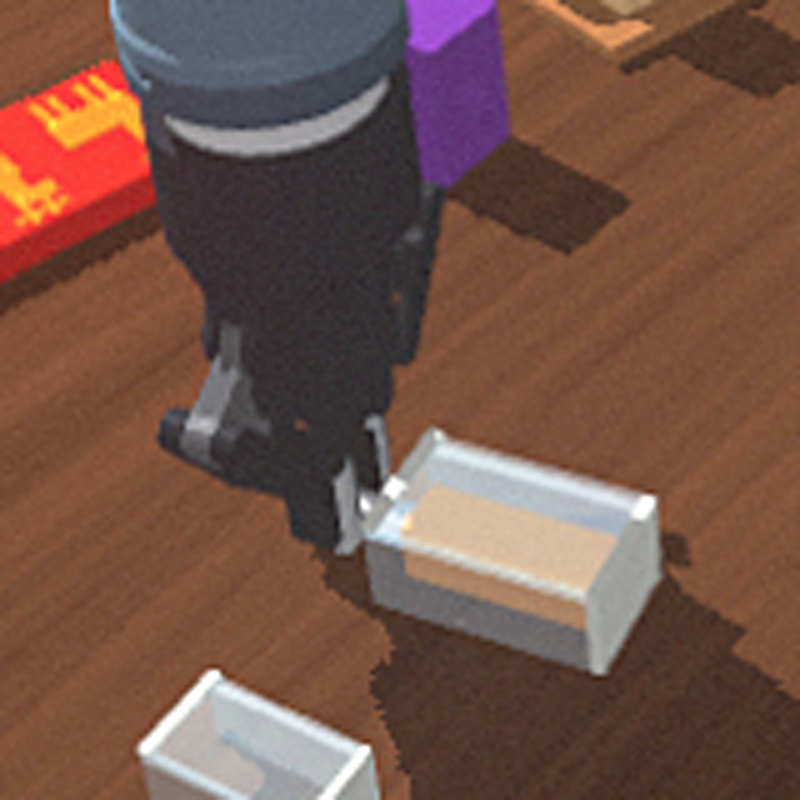

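Call:
{"op": "carry_out", "data": {"delta_pos": [[0,-0.2,-0.05],[0,-0.5,0],[0,-0.8,0],[0,-0.8,0],[0,-0.8,0],[0,-0.8,0],[0,-0.8,0],[0,-0.8,0],[0,-0.8,0],[0,-0.8,0],[0,-0.8,0],[0,-0.8,0],[0,-0.5,0],[0,-0.2,0],[0,0,0],[0,0,0]], "delta_rot": [[0,0,0],[0,0,0],[0,0,0],[0,0,0],[0,0,0],[0,0,0],[0,0,0],[0,0,0],[0,0,0],[0,0,0],[0,0,0],[0,0,0],[0,0,0],[0,0,0],[0,0,0],[0,0,0]], "grip": [1,1,1,1,1,1,1,1,1,1,1,1,1,1,1,1]}}

```text
t: 7.85
tool_pos: [0.4724, -0.3673, 0.0214]
tcp_rot: [-180.0, -0.0, 106.3]
wrist_force: [0.6, 0.5, 6.7]
grip_width: 0.138
```

Run:
```python
from h import *
s=manip.capture("scene"); np.save("s3.npy",s); save("s3",s,(135,230,295,390),5)
rel([.564,-.3415,.022],106.5)
```

```text
t 7.9 pos [ 0.4724 -0.3673  0.0214] rot [-1.7996e+02 -1.0000e-02  1.0633e+02] F [0.2 1.1 6.3] g 0.136
shift cm [-0.1   9.52 -0.06]
rotvec [-0.001 -0.    -0.003] shift after turn [-0.13  9.52 -0.06]
```

View pics/s3.png

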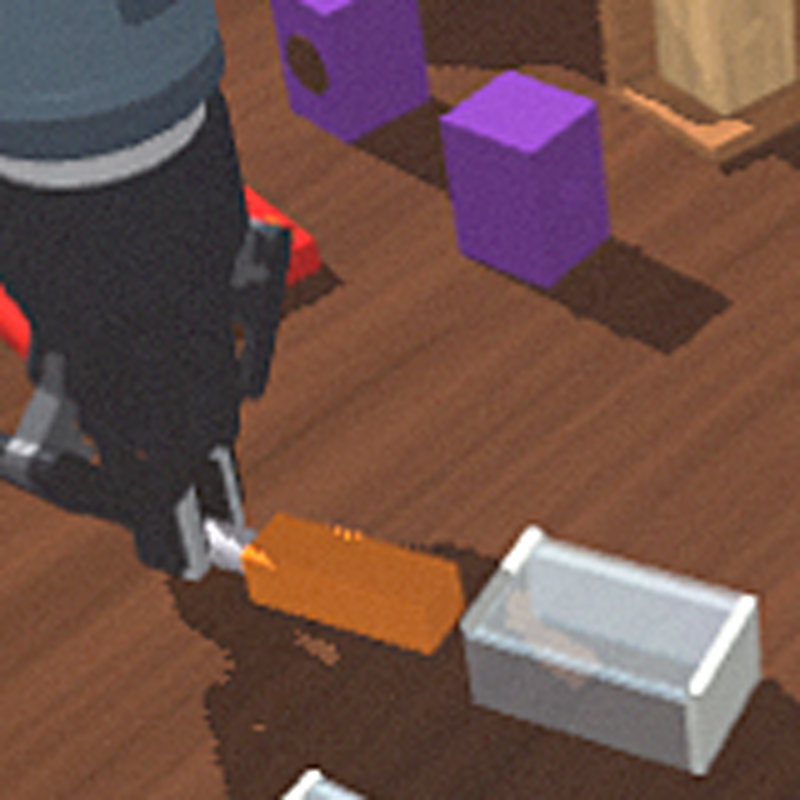

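The orange handle is fully out: its ends are at crop (255,580) and (450,620), and the sleeve mouth starts at (465,620). I release and lift.

Call:
{"op": "carry_out", "data": {"delta_pos": [[0,0,0],[0,0,0],[0,0,0],[0,0,0],[0,0,0],[0,0,-1],[0,0,-2],[0,0,-3],[0,0,-3],[0,-4,-3],[0,-4,0],[0,-4,0],[0,0,0]], "delta_rot": [[0,0,0],[0,0,0],[0,0,0],[0,0,0],[0,0,0],[0,0,0],[0,0,0],[0,0,0],[0,0,0],[0,0,0],[0,0,0],[0,0,0],[0,0,0]], "grip": [0.5,0.5,0.5,0.5,0.5,0.5,0.5,0.5,0.5,0.5,0.5,0.5,0.5]}}

```text
t: 9.2
tool_pos: [0.3548, -0.4019, 0.1423]
tcp_rot: [-179.9, 0.0, 106.1]
wrist_force: [0.5, 0.1, -0.4]
grip_width: 0.502
```

Run:
```python
from h import *
s=manip.capture("scene"); np.save("s4.npy",s); save("s4",s,(155,290,295,390),6)
t=manip.capture("top"); np.save("t4.npy",t); save("t4",t,(390,180,490,280),6)
rel([.564,-.3415,.022],106.5)
```

```text
t 9.3 pos [ 0.3577 -0.4012  0.1422] rot [1.7997e+02 6.0000e-02 1.0622e+02] F [ 0.3 -0.1 -0.2] g 0.501
shift cm [-2.000e-02  2.147e+01  1.203e+01]
rotvec [ 0.001  0.001 -0.005] shift after turn [-0.13 21.47 12.02]
```

View pics/s4.png

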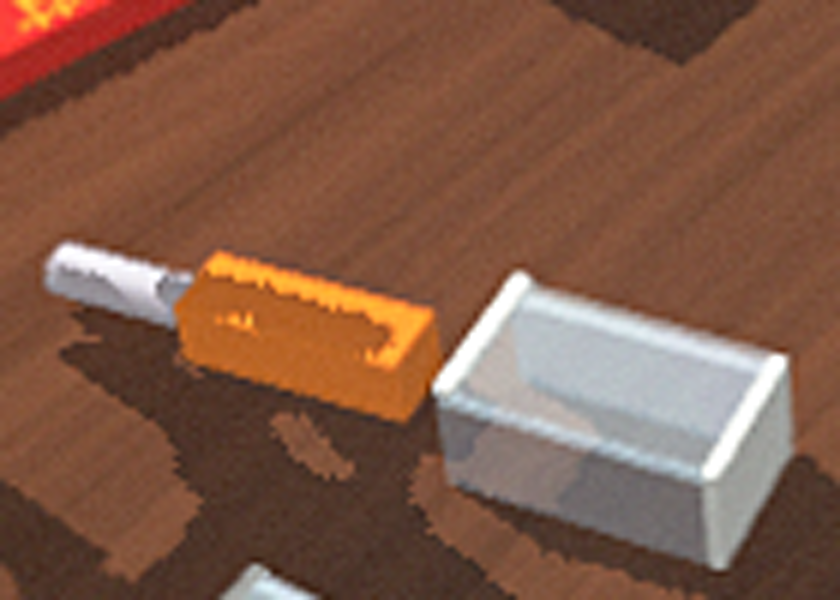

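View pics/t4.png

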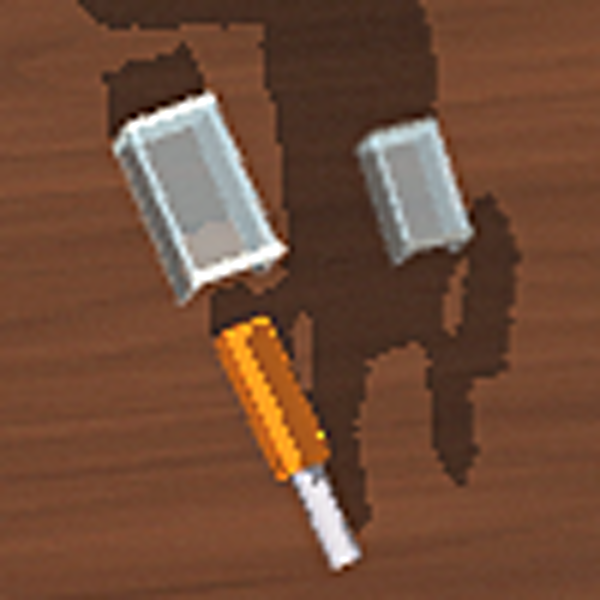

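```bash
cat >> h.py <<'E'
def boxpts(c,size,yaw,z0):
    a=np.radians(yaw); R=np.array([[np.cos(a),-np.sin(a)],[np.sin(a),np.cos(a)]])
    P=[]
    for sx in(-.5,.5):
        for sy in(-.5,.5):
            for sz in(0,1):
                xy=R@[sx*size[0],sy*size[1]]+np.array(c); P.append([*xy,z0+sz*size[2]])
    return np.array(P)
def sil(n,P,roi,ss=8):
    p=(proj(n,P)-np.array(roi[:2])+.5)*ss-.5
    h=cv2.convexHull(p.astype(np.float32)).reshape(-1,2)
    m=np.zeros(((roi[3]-roi[1])*ss,(roi[2]-roi[0])*ss),np.uint8)
    cv2.fillPoly(m,[np.round(h*16).astype(np.int32)],255,shift=4)
    return cv2.resize(m,(roi[2]-roi[0],roi[3]-roi[1]),interpolation=cv2.INTER_AREA)/255.
E
python3 - <<'E'
from h import *
from scipy.optimize import minimize
def mask(im,roi):
    h=cv2.cvtColor(im,cv2.COLOR_RGB2HSV)[roi[1]:roi[3],roi[0]:roi[2]]
    return ((h[...,0]>=8)&(h[...,0]<=22)&(h[...,1]>195)&(h[...,2]>100)).astype(float)
rois={"top":(415,220,460,265),"scene":(175,325,235,368)}
M={n:mask(np.load(f),rois[n]) for n,f in(("top","t4.npy"),("scene","s4.npy"))}
for n in M: save("m_"+n,(np.repeat(M[n][...,None],3,2)*255).astype(np.uint8),None,8); print(M[n].sum())
def f(v,ns):
    P=boxpts(v[:2],(.07,.022,.022),v[2]*100,0)
    return sum(((sil(n,P,rois[n])-M[n])**2).sum() for n in ns)
for ns in(["top"],["scene"],["top","scene"]):
    r=minimize(f,[.525,-.352,.16],args=(ns,),method="Nelder-Mead",options=dict(initial_simplex=[[.525,-.352,.16],[.535,-.352,.16],[.525,-.342,.16],[.525,-.352,.22]],xatol=1e-5))
    print(ns,r.x[:2].round(4),r.x[2]*100,r.fun)
def cvv(p,o,s): return (np.array(p,float)+.5)/s-.5+np.array(o)
print(at_z("top",cvv([[345,558]],(390,180),6),.013),at_z("scene",cvv([[53,272]],(155,290),6),.011))
E
```

```text
253.0
663.0
['top'] [ 0.5326 -0.3464] 15.545135316643805 24.786066897347172
['scene'] [ 0.5337 -0.3501] 14.764093846450615 173.19251057285658
['top', 'scene'] [ 0.5323 -0.349 ] 15.656040478516786 220.20464436755094
[[ 0.4569626  -0.36856634  0.013     ]] [[ 0.45652151 -0.37483777  0.011     ]]
```

View pics/m_scene.png

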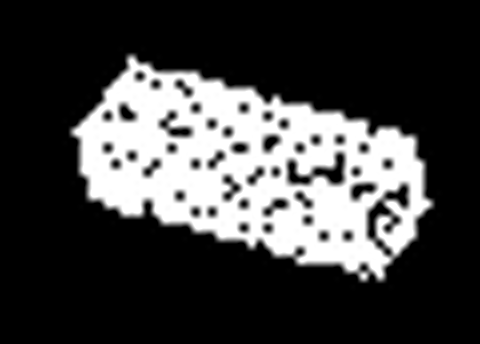

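View pics/m_top.png

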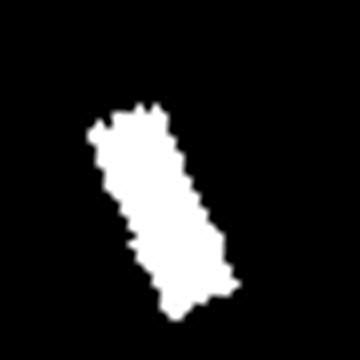

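Run:
```python
from h import *
s=np.load("scene0.npy"); h=cv2.cvtColor(s,cv2.COLOR_RGB2HSV)
for p in [(286,240),(272,235),(280,220),(318,222),(343,208),(332,208),(338,194),(300,232),(265,240),(297,243)]: print(p,s[p[1],p[0]],h[p[1],p[0]])
t=np.load("top0.npy");h=cv2.cvtColor(t,cv2.COLOR_RGB2HSV)
for p in [(255,283),(266,283),(290,286),(300,290),(327,289),(273,275),(273,286),(340,293)]: print(p,t[p[1],p[0]],h[p[1],p[0]])
```

```text
(286, 240) [157 127  92] [ 16 106 157]
(272, 235) [178 143  99] [ 17 113 178]
(280, 220) [253 236 170] [ 24  84 253]
(318, 222) [169 137  97] [ 17 109 169]
(343, 208) [170 138  98] [ 17 108 170]
(332, 208) [166 132  97] [ 15 106 166]
(338, 194) [180 145 104] [ 16 108 180]
(300, 232) [120  81  56] [ 12 136 120]
(265, 240) [123  84  58] [ 12 135 123]
(297, 243) [117  80  57] [ 12 131 117]
(255, 283) [176 138  93] [ 16 120 176]
(266, 283) [141 109  75] [ 15 119 141]
(290, 286) [252 228 158] [ 22  95 252]
(300, 290) [139 106  71] [ 15 125 139]
(327, 289) [252 229 157] [ 23  96 252]
(273, 275) [228 146  89] [ 12 155 228]
(273, 286) [112  73  50] [ 11 141 112]
(340, 293) [122  79  51] [ 12 148 122]
```

```bash
cat > fb.py <<'E'
from h import *
from scipy.optimize import minimize
def bmask(im,roi):
    g=cv2.GaussianBlur(im,(3,3),0.6); h=cv2.cvtColor(g,cv2.COLOR_RGB2HSV)[roi[1]:roi[3],roi[0]:roi[2]]
    m=((h[...,1]<125)&(h[...,2]>128)).astype(np.uint8)
    return cv2.morphologyEx(m,cv2.MORPH_CLOSE,np.ones((3,3))).astype(float)
def fit(n,M,roi,x0,size,z0,fixyaw=None,keep=None):
    def f(v):
        d=(sil(n,boxpts(v[:2],size,v[2]*100 if fixyaw is None else fixyaw,z0),roi)-M)**2
        return (d*keep).sum() if keep is not None else d.sum()
    x0=np.array(x0); S=[x0,x0+[.01,0,0],x0+[0,.01,0],x0+[0,0,.06]]
    r=minimize(f,x0,method="Nelder-Mead",options=dict(initial_simplex=S,xatol=1e-5,maxiter=400)); return r
E
python3 - <<'E'
from fb import *
s=np.load("scene0.npy")
R={"L":((322,182,355,228),[.465,.128]),"M":((291,196,328,242),[.451,.04]),"R":((260,210,299,256),[.4365,-.0485])}
vis=[]
for k,(roi,x0) in R.items():
    M=bmask(s,roi); vis.append(cv2.resize(M*255,(300,400),interpolation=cv2.INTER_NEAREST))
    r=fit("scene",M,roi,x0+[-.09],(.045,.04,.065),.01); r2=fit("scene",M,roi,x0+[-.09],(.045,.04,.065),.01,-9.1)
    print(k,r.x[:2].round(4),(r.x[2]*100).round(2),r.fun, "| yaw -9.1:",r2.x[:2].round(4),r2.fun, M.sum())
cv2.imwrite("pics/bm.png",np.hstack(vis)[:, :800])
E
```

```text
L [0.4697 0.1266] -9.1 71.38985005767012 | yaw -9.1: [0.4696 0.1265] 71.29091887735485 838.0
M [0.4522 0.0381] -7.89 163.68470588235294 | yaw -9.1: [0.4516 0.039 ] 165.3535717031911 999.0
R [ 0.4374 -0.0505] -8.12 67.4247135717032 | yaw -9.1: [ 0.4368 -0.0502] 68.03437139561707 991.0[ WARN:0@1.960] global loadsave.cpp:1063 imwrite_ Unsupported depth image for selected encoder is fallbacked to CV_8U.
```

View pics/bm.png

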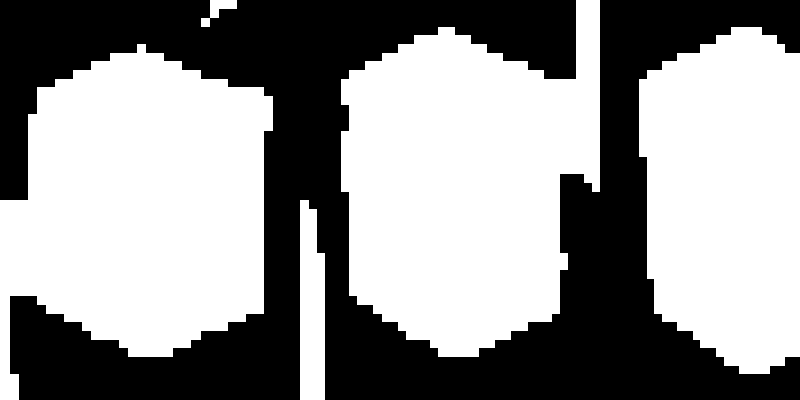

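```bash
cat >> fb.py <<'E'
def joint(im,n,roi,x0,per=False):
    M=bmask(im,roi)
    # drop non-block pixels far from model
    def pts(v):
        a=np.radians(v[2]*100); X=np.array([np.cos(a),np.sin(a)]);Y=np.array([-X[1],X[0]])
        out=[]
        for i,yy in enumerate((.09,0,-.09)):
            dx,dy=(v[3+2*i:5+2*i] if len(v)>3 else (0,0))
            out.append(boxpts(np.array(v[:2])+(-.003+dx)*X+(yy+dy)*Y,(.045,.04,.065),v[2]*100,.01))
        return out
    def ren(v): return np.max([sil(n,P,roi,6) for P in pts(v)],axis=0)
    keep=cv2.dilate((ren(x0)>0).astype(np.uint8),np.ones((9,9))).astype(float)
    f=lambda v:((((ren(v)-M)**2)*keep)).sum()
    S=[np.array(x0)]
    for i in range(len(x0)):
        q=np.array(x0,float); q[i]+= .03 if i==2 else .006; S.append(q)
    r=minimize(f,x0,method="Nelder-Mead",options=dict(initial_simplex=S,xatol=1e-5,maxiter=900,maxfev=900)); return r,M,ren(r.x),keep
E
python3 - <<'E'
from fb import *
s=np.load("scene0.npy"); roi=(255,180,365,262)
r,M,q,k=joint(s,"scene",roi,[.4537,.039,-.091]); print(r.x.round(4),r.fun)
v=np.zeros(M.shape+(3,)); v[...,0]=M*k*255; v[...,2]=q*255; save("jf",v.astype(np.uint8),None,6)
r2,*_=joint(s,"scene",roi,list(r.x)+[0]*6); print(r2.x.round(4),r2.fun)
E
```

```text
[ 0.4564  0.0375 -0.1045] 83.14154555940023
[ 4.553e-01  3.650e-02 -9.790e-02  1.700e-03  9.000e-04 -6.000e-04
  1.200e-03  3.000e-04  1.300e-03] 75.70523644752019
```

View pics/jf.png

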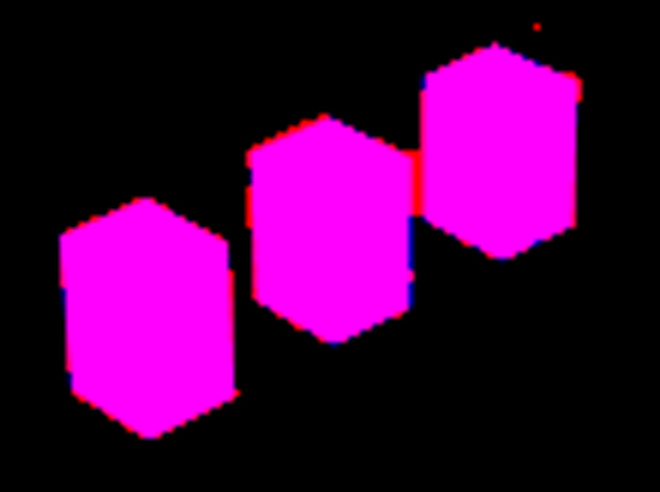

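Run:
```python
from h import *
rel([.533,-.350,.025],105.6)
```

```text
t 9.3 pos [ 0.3577 -0.4012  0.1422] rot [1.7997e+02 6.0000e-02 1.0622e+02] F [ 0.3 -0.1 -0.2] g 0.501
shift cm [ 0.03 18.25 11.73]
rotvec [0.001 0.001 0.011] shift after turn [ 0.22 18.26 11.72]
```

Call:
{"op": "carry_out", "data": {"delta_pos": [[0,3,0],[0,3,0],[0,3,0],[0,3,0],[0,3,0],[0,2.2,0],[0,1,0],[0.2,0,2],[0,0,2.5],[0,0,2.5],[0,0,2],[0,0,1.5],[0,0,0.8],[0,0,0.4],[0,0,0],[0,0,0]], "delta_rot": [[0,0,0.01],[0,0,0],[0,0,0],[0,0,0],[0,0,0],[0,0,0],[0,0,0],[0,0,0],[0,0,0],[0,0,0],[0,0,0],[0,0,0],[0,0,0],[0,0,0],[0,0,0],[0,0,0]], "grip": [0.5,0.5,0.5,0.5,0.5,0.5,0.5,0.5,0.5,0.5,0.5,0.5,0.5,0.5,0.5,0.5]}}

```text
t: 10.9
tool_pos: [0.5332, -0.3495, 0.0253]
tcp_rot: [180.0, 0.1, 105.8]
wrist_force: [-0.2, 0.3, -0.5]
grip_width: 0.503
```

Run:
```python
from h import *
s=manip.capture("scene"); np.save("s5.npy",s); save("s5",s,(135,260,295,390),5)
rel([.533,-.350,.025],105.6)
```

```text
t 10.95 pos [ 0.5333 -0.3496  0.0254] rot [1.7995e+02 9.0000e-02 1.0577e+02] F [ 0.2 -0.1 -0.5] g 0.497
shift cm [-0.03 -0.04  0.04]
rotvec [0.001 0.002 0.003] shift after turn [-0.03 -0.04  0.04]
```

View pics/s5.png

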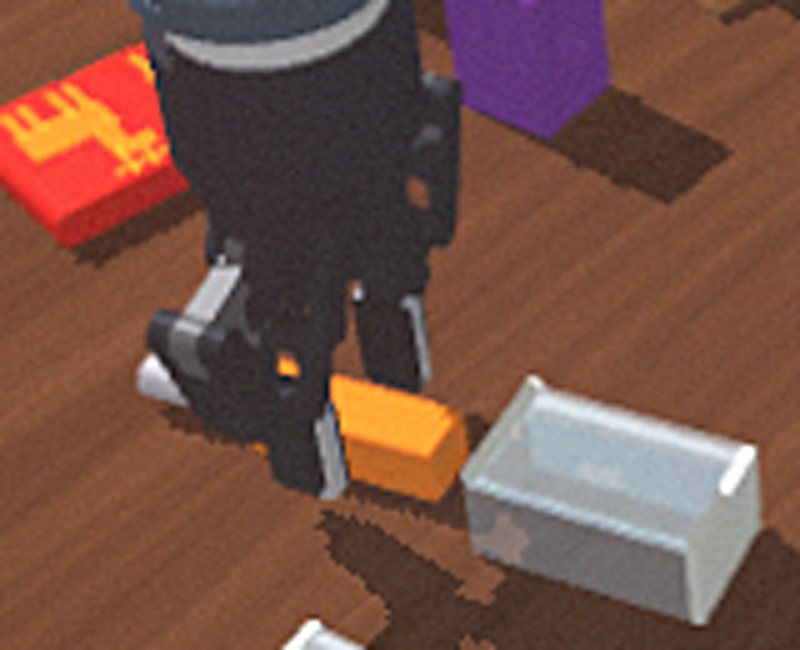

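The fingers straddle the orange handle, with the near finger at crop (325,480) and the far one at (420,380). I close and lift.

Call:
{"op": "carry_out", "data": {"delta_pos": [[0,0,0],[0,0,0],[0,0,0],[0,0,0],[0,0,0],[0,0,0],[0,0,0],[0,0,-1],[0,0,-2],[0,0,-3],[0,0,-3],[0,0,-3],[0,0,0],[0,0,0]], "delta_rot": [[0,0,0],[0,0,0],[0,0,0],[0,0,0],[0,0,0],[0,0,0],[0,0,0],[0,0,0],[0,0,0],[0,0,0],[0,0,0],[0,0,0],[0,0,0],[0,0,0]], "grip": [1,1,1,1,1,1,1,1,1,1,1,1,1,1]}}

```text
t: 12.35
tool_pos: [0.5328, -0.349, 0.1449]
tcp_rot: [180.0, 0.1, 105.8]
wrist_force: [-0.7, -0.2, -2.4]
grip_width: 0.242
```

Run:
```python
from h import *
s=manip.capture("scene"); np.save("s6.npy",s); save("s6",s,(135,180,295,330),5)
yaw=-9.8; a=np.radians(yaw); X=np.array([np.cos(a),np.sin(a)]);Y=np.array([-X[1],X[0]]); o=np.array([.456,.0375])
for n,y in(("L",.09),("M",0),("R",-.09)):
    m=o+.0195*X+y*Y; print(n,"mouth",m.round(4),"TCP w/ tip 30mm off:",(m+.11*X).round(4))
m=o+.0195*X+.09*Y+.110*X
rel([*m,.15],yaw+90)
```

```text
L mouth [0.4905 0.1229] TCP w/ tip 30mm off: [0.5989 0.1041]
M mouth [0.4752 0.0342] TCP w/ tip 30mm off: [0.5836 0.0155]
R mouth [ 0.4599 -0.0545] TCP w/ tip 30mm off: [ 0.5683 -0.0732]
t 12.4 pos [ 0.5321 -0.3484  0.1434] rot [-1.7996e+02 -8.0000e-02  1.0577e+02] F [ 0.6  0.3 -1.8] g 0.237
shift cm [41.74 18.73 -0.62]
rotvec [-0.001 -0.001  0.446] shift after turn [45.74 -1.12 -0.66]
```

View pics/s6.png

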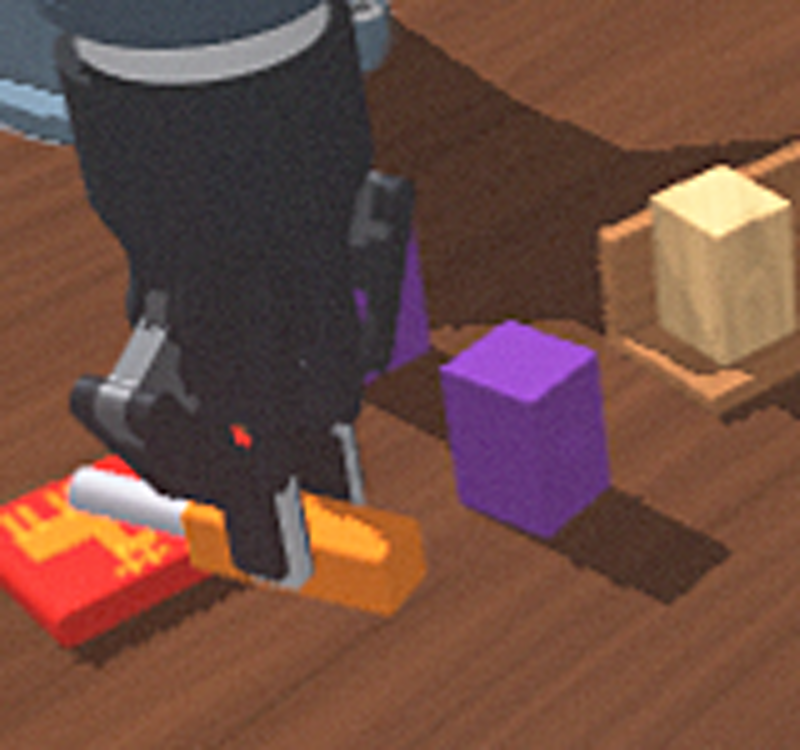

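Call:
{"op": "carry_out", "data": {"delta_pos": [[0,0,-2],[0,0,-2],[0,0,-1],[0,0,0],[0,0,0],[0,0,0],[2,0,0],[4,0,0],[4,0,0],[4,0,0],[4,0,0],[4,0,0],[4,0,0],[4,0,0],[4,0,0],[4,-0.5,0],[4,-0.6,0],[2.7,0,0],[1,0,0],[0,0,0]], "delta_rot": [[0,0,0.074],[0,0,0.074],[0,0,0.074],[0,0,0.074],[0,0,0.075],[0,0,0.075],[0,0,0],[0,0,0],[0,0,0],[0,0,0],[0,0,0],[0,0,0],[0,0,0],[0,0,0],[0,0,0],[0,0,0],[0,0,0],[0,0,0],[0,0,0],[0,0,0]], "grip": [1,1,1,1,1,1,1,1,1,1,1,1,1,1,1,1,1,1,1,1]}}

```text
t: 14.4
tool_pos: [0.5984, 0.1049, 0.193]
tcp_rot: [-179.9, 0.0, 80.4]
wrist_force: [-0.5, -0.4, -2.0]
grip_width: 0.235
```

Run:
```python
from h import *
rel([.5989,.1041,.0569],80.2)
```

```text
t 14.4 pos [0.5984 0.1049 0.193 ] rot [-1.7987e+02  2.0000e-02  8.0410e+01] F [-0.5 -0.4 -2. ] g 0.235
shift cm [-0.07  0.09 13.61]
rotvec [-0.002  0.     0.004] shift after turn [-0.07  0.06 13.61]
```

Call:
{"op": "carry_out", "data": {"delta_pos": [[0,0,3],[0,0,3],[0,0,3],[0,0,2],[0,0,1.5],[0,0,0.8],[0,0,0.3],[0,0,0],[0,0,0],[0,0,0]], "delta_rot": [[0,0,0.004],[0,0,0],[0,0,0],[0,0,0],[0,0,0],[0,0,0],[0,0,0],[0,0,0],[0,0,0],[0,0,0]], "grip": [1,1,1,1,1,1,1,1,1,1]}}

```text
t: 15.4
tool_pos: [0.6003, 0.1033, 0.0595]
tcp_rot: [179.9, -0.0, 80.0]
wrist_force: [0.3, -0.5, -1.0]
grip_width: 0.239
```

Run:
```python
from h import *
s=manip.capture("scene"); np.save("s7.npy",s); save("s7",s,(300,150,430,270),6)
rel([.5989,.1041,.0569],80.2)
o=manip.observe(); p=o["tool_pos"]; a=np.radians(o["tcp_rot"][2]-90); X=np.array([np.cos(a),np.sin(a)])
ax=p[2]-.0144
for d in(.08,.035): print(d,((proj("scene",[[*(p[:2]-d*X),ax]])-[300,150]+.5)*6-.5).round(1))
```

```text
t 15.45 pos [0.6002 0.1033 0.0593] rot [ 1.799e+02 -2.000e-02  7.999e+01] F [ 0.4  0.3 -0.7] g 0.238
shift cm [ 0.06 -0.14  0.24]
rotvec [ 0.002 -0.    -0.004] shift after turn [ 0.06 -0.14  0.24]
0.08 [[325.5 372.6]]
0.035 [[413.8 414.5]]
```

View pics/s7.png

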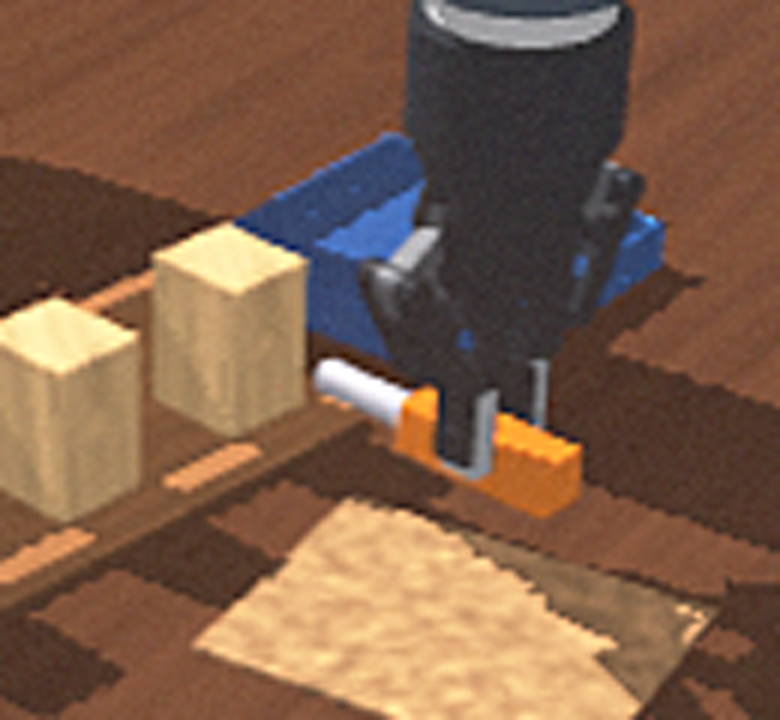

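Run:
```python
from fb import *
s=np.load("s7.npy"); roi=(255,180,365,262)
b=(345,200,385,230)
save("s7b",s,(325,180,385,235),12)
o=manip.observe(); p=o["tool_pos"]; a=np.radians(o["tcp_rot"][2]-90); X=np.array([np.cos(a),np.sin(a)]); Y=np.array([-X[1],X[0]])
ax=p[2]-.0144; c=lambda q:((proj("scene",q)-[325,180]+.5)*12-.5).round(0).tolist()
tip=np.array([*(p[:2]-.08*X),ax])
# outline of pin: circle at end, and root
th=np.linspace(0,2*np.pi,9)[:-1]
for d in(.08,.036): print(d,c([np.array([*(p[:2]-d*X+.007*np.cos(t)*Y),ax+.007*np.sin(t)]) for t in th]))
a=np.radians(-9.8); Xr=np.array([np.cos(a),np.sin(a)]);Yr=np.array([-Xr[1],Xr[0]]); m=np.array([.456,.0375])+.0195*Xr+.09*Yr
print("mouth",c([[*m,.0425]]),"+1mm y",c([[*(m+.01*Yr),.0425]]), "box",c(boxpts(m-.0225*Xr,(.045,.04,.065),-9.8,.01)))
```

```text
0.08 [[376.0, 373.0], [370.0, 355.0], [353.0, 354.0], [335.0, 372.0], [327.0, 398.0], [333.0, 417.0], [350.0, 417.0], [368.0, 399.0]]
0.036 [[548.0, 455.0], [543.0, 436.0], [526.0, 435.0], [508.0, 454.0], [499.0, 481.0], [505.0, 500.0], [522.0, 500.0], [540.0, 481.0]]
mouth [[234.0, 340.0]] +1mm y [[269.0, 323.0]] box [[2.0, 437.0], [2.0, 151.0], [139.0, 370.0], [143.0, 87.0], [161.0, 518.0], [167.0, 227.0], [298.0, 447.0], [308.0, 160.0]]
```

View pics/s7b.png

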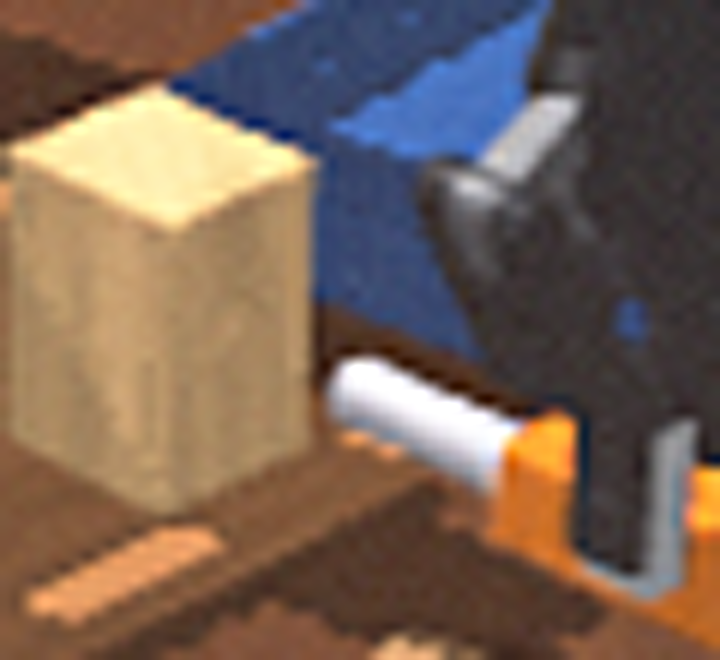

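Run:
```python
from h import *
rel([.6000,.1047,.0569],80.2)
```

```text
t 15.45 pos [0.6002 0.1033 0.0593] rot [ 1.799e+02 -2.000e-02  7.999e+01] F [ 0.4  0.3 -0.7] g 0.238
shift cm [ 0.14 -0.04  0.24]
rotvec [ 0.002 -0.    -0.004] shift after turn [ 0.14 -0.04  0.24]
```

Call:
{"op": "carry_out", "data": {"delta_pos": [[0.14,0,0.24],[0,0,0],[0,-0.5,0],[0,-0.5,0],[0,-0.5,0],[0,-0.5,0],[0,-0.3,0],[0,-0.2,0],[0,0,0],[0,0,0]], "delta_rot": [[0,0,-0.004],[0,0,0],[0,0,0],[0,0,0],[0,0,0],[0,0,0],[0,0,0],[0,0,0],[0,0,0],[0,0,0]], "grip": [1,1,1,1,1,1,1,1,1,1]}}

```text
t: 16.45
tool_pos: [0.5753, 0.1088, 0.056]
tcp_rot: [180.0, -0.0, 80.2]
wrist_force: [0.1, 0.4, -1.5]
grip_width: 0.241
```

Run:
```python
from h import *
s=manip.capture("scene"); np.save("s8.npy",s); save("s8b",s,(325,180,385,235),12)
rel([.5756,.1089,.0569],80.2)
o=manip.observe(); p=o["tool_pos"]; a=np.radians(o["tcp_rot"][2]-90); X=np.array([np.cos(a),np.sin(a)])
print(((proj("scene",[[*(p[:2]-.08*X),p[2]-.0144]])-[325,180]+.5)*12))
```

```text
t 16.5 pos [0.5754 0.1088 0.056 ] rot [179.98  -0.    80.21] F [ 0.7 -0.2 -1.5] g 0.238
shift cm [ 0.01  0.02 -0.09]
rotvec [ 0. -0.  0.] shift after turn [ 0.01  0.02 -0.09]
[[258.79276885 354.02068594]]
```

View pics/s8b.png

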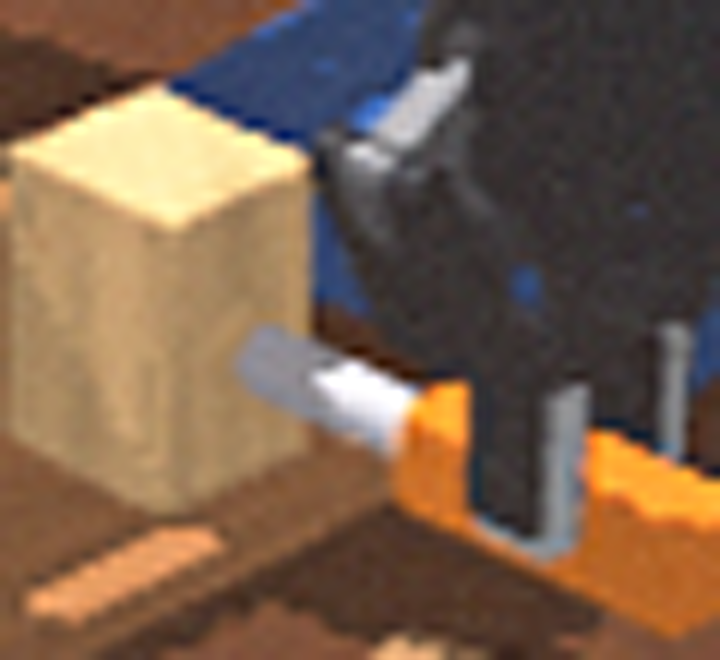

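Call:
{"op": "carry_out", "data": {"delta_pos": [[0.06,0,-0.1],[0,0,0],[0,-0.2,0],[0,-0.2,0],[0,-0.2,0],[0,-0.2,0],[0,-0.2,0],[0,-0.2,0],[0,0,0]], "delta_rot": [[0,0,0],[0,0,0],[0,0,0],[0,0,0],[0,0,0],[0,0,0],[0,0,0],[0,0,0],[0,0,0]], "grip": [1,1,1,1,1,1,1,1,1]}}

```text
t: 17.4
tool_pos: [0.563, 0.1115, 0.0568]
tcp_rot: [-180.0, 0.0, 80.2]
wrist_force: [0.2, 0.3, -1.9]
grip_width: 0.235
```

Run:
```python
from h import *
s=manip.capture("scene"); save("s9b",s,(325,180,385,235),12)
rel([.5756,.1089,.0569],80.2)
```

```text
t 17.45 pos [0.5632 0.1115 0.0569] rot [-180.      0.     80.22] F [ 1.  -0.1 -1.1] g 0.242
shift cm [-0.05  1.26 -0.  ]
rotvec [-0.  0.  0.] shift after turn [-0.05  1.26 -0.  ]
```

View pics/s9b.png

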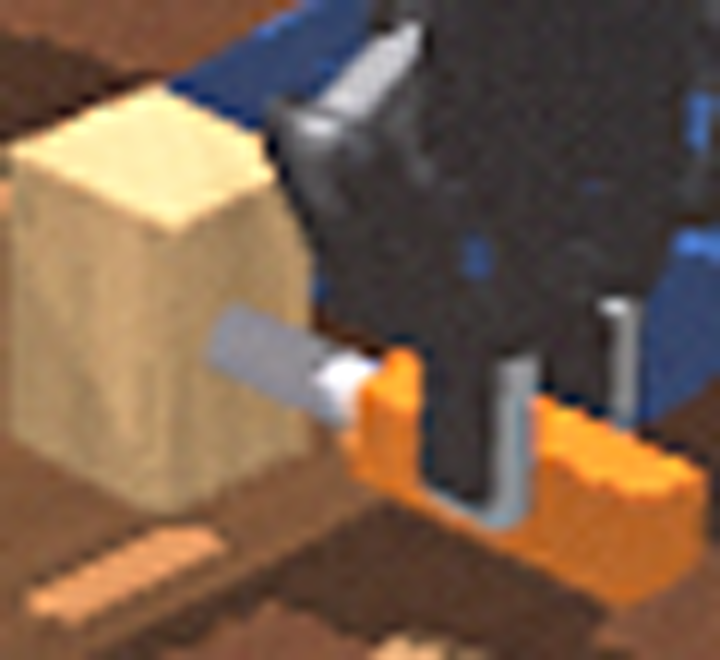

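Call:
{"op": "carry_out", "data": {"delta_pos": [[0,-0.2,0],[0,-0.2,0],[0,-0.2,0],[0,0,0]], "delta_rot": [[0,0,0],[0,0,0],[0,0,0],[0,0,0]], "grip": [1,1,1,1]}}

```text
t: 17.85
tool_pos: [0.5571, 0.1126, 0.0568]
tcp_rot: [-180.0, 0.0, 80.2]
wrist_force: [0.7, 0.4, -1.1]
grip_width: 0.238
```

Call:
{"op": "carry_out", "data": {"delta_pos": [[0,-0.2,0],[0,-0.2,0],[0,-0.2,0],[0,0,0]], "delta_rot": [[0,0,0],[0,0,0],[0,0,0],[0,0,0]], "grip": [1,1,1,1]}}

```text
t: 18.25
tool_pos: [0.5512, 0.1136, 0.0568]
tcp_rot: [-180.0, 0.0, 80.2]
wrist_force: [-0.7, -0.8, -1.6]
grip_width: 0.241
```

Run:
```python
from h import *
s=manip.capture("scene"); save("s10b",s,(325,180,385,235),12)
rel([.5756,.1089,.0569],80.2)
```

```text
t 18.3 pos [0.5514 0.1136 0.0569] rot [-180.      0.     80.22] F [-0.3 -1.  -1.2] g 0.237
shift cm [-0.05  2.46 -0.  ]
rotvec [-0.  0.  0.] shift after turn [-0.05  2.46 -0.  ]
```

View pics/s10b.png

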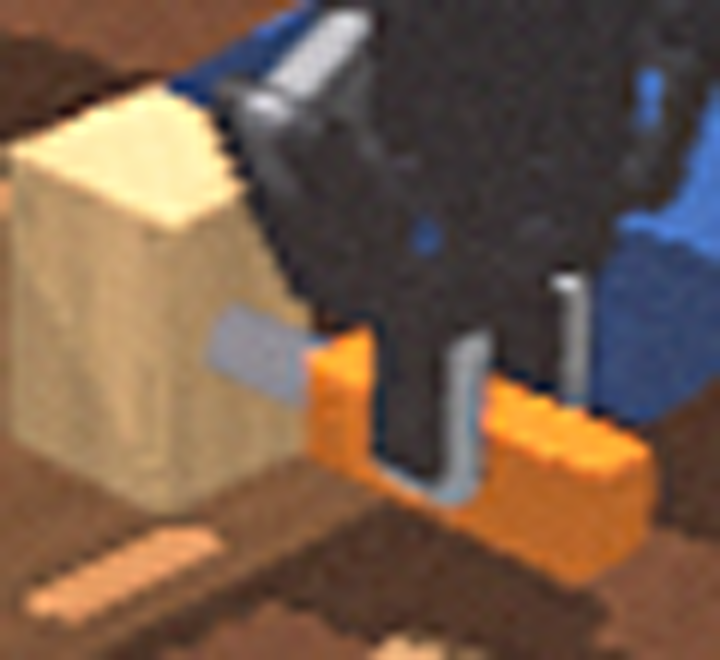

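The visible pin is shortening at a fixed mouth line (crop x≈208) with no contact force. The pin is past 8 mm, so I keep going to about 32 mm.

Call:
{"op": "carry_out", "data": {"delta_pos": [[0,-0.25,0],[0,-0.25,0],[0,-0.25,0],[0,-0.25,0],[0,-0.25,0],[0,-0.2,0],[0,0,0],[0,0,0]], "delta_rot": [[0,0,0],[0,0,0],[0,0,0],[0,0,0],[0,0,0],[0,0,0],[0,0,0],[0,0,0]], "grip": [1,1,1,1,1,1,1,1]}}

```text
t: 19.1
tool_pos: [0.5373, 0.116, 0.057]
tcp_rot: [180.0, 0.0, 80.2]
wrist_force: [-0.5, -0.3, -1.5]
grip_width: 0.241
```

Run:
```python
from h import *
s=manip.capture("scene"); save("s11b",s,(325,180,385,235),12)
rel([.5756,.1089,.0569],80.2)
```

```text
t 19.15 pos [0.5374 0.116  0.057 ] rot [179.99  -0.    80.21] F [-0.6  0.5 -0.7] g 0.242
shift cm [-0.05  3.89  0.01]
rotvec [ 0. -0.  0.] shift after turn [-0.05  3.89  0.01]
```

View pics/s11b.png

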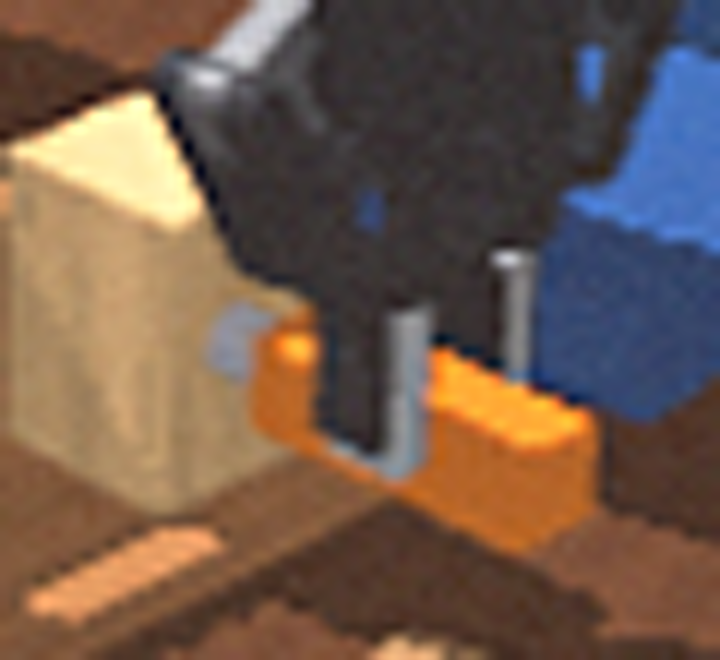

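Left block: about 11 mm of pin is still visible, so it is about 33 mm in. It fits. Next I retract and shift 90 mm to the middle.

Call:
{"op": "carry_out", "data": {"delta_pos": [[0,0.5,0],[0,1,0],[0,1,0],[0,1,0],[0,1,0],[0,0.5,0],[-1,0,0],[-2,0,0],[-2,0,0],[-2,0,0],[-1,0,0],[-1,0,0],[0,0,0],[0,0,0],[0,-0.5,0],[0,-0.5,0],[0,0,0],[0,0,0]], "delta_rot": [[0,0,0],[0,0,0],[0,0,0],[0,0,0],[0,0,0],[0,0,0],[0,0,0],[0,0,0],[0,0,0],[0,0,0],[0,0,0],[0,0,0],[0,0,0],[0,0,0],[0,0,0],[0,0,0],[0,0,0],[0,0,0]], "grip": [1,1,1,1,1,1,1,1,1,1,1,1,1,1,1,1,1,1]}}

```text
t: 20.95
tool_pos: [0.5612, 0.0209, 0.0569]
tcp_rot: [-180.0, -0.0, 80.2]
wrist_force: [-0.3, -0.3, -0.4]
grip_width: 0.24
```

```bash
cat > pv.py <<'E'
import sys
from h import *
name,x0,y0=sys.argv[1],int(sys.argv[2]),int(sys.argv[3])
s=manip.capture("scene"); np.save(name+".npy",s); save(name,s,(x0,y0,x0+60,y0+55),12)
rel([.5756,.1089,.0569],80.2)
o=manip.observe(); p=o["tool_pos"]; a=np.radians(o["tcp_rot"][2]-90); X=np.array([np.cos(a),np.sin(a)])
print("tip px",((proj("scene",[[*(p[:2]-.08*X),p[2]-.0144]])-[x0,y0]+.5)*12).round())
E
python3 pv.py s12 295 195
```

```text
t 21.0 pos [0.5614 0.0207 0.057 ] rot [179.99   0.    80.24] F [-0.2  0.2 -1. ] g 0.24
shift cm [ 8.93 -0.1   0.01]
rotvec [0.    0.    0.001] shift after turn [ 8.93 -0.1   0.01]
tip px [[297. 335.]]
```

View pics/s12.png

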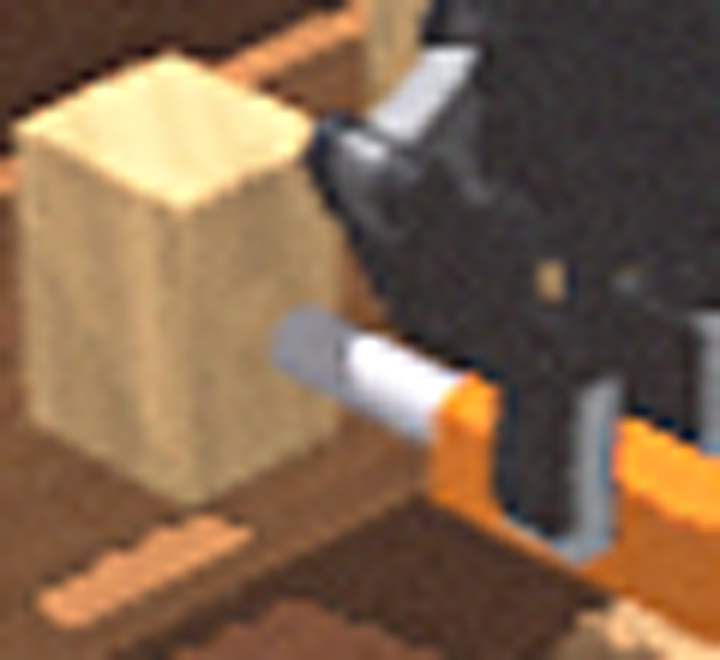

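The tip (297,335) lies on the extension of the face centre (261,319), with a gap of about 9 mm. I insert in steps.

Call:
{"op": "carry_out", "data": {"delta_pos": [[0,-0.3,0],[0,-0.3,0],[0,-0.2,0],[0,-0.2,0],[0,-0.2,0],[0,-0.2,0],[0,0,0]], "delta_rot": [[0,0,0],[0,0,0],[0,0,0],[0,0,0],[0,0,0],[0,0,0],[0,0,0]], "grip": [1,1,1,1,1,1,1]}}

```text
t: 21.7
tool_pos: [0.5473, 0.0229, 0.0568]
tcp_rot: [-180.0, -0.0, 80.2]
wrist_force: [0.8, 0.5, -2.1]
grip_width: 0.241
```

Call:
{"op": "carry_out", "data": {"delta_pos": [[0,-0.1,0],[0,-0.1,0],[0,-0.1,0],[0,0,0]], "delta_rot": [[0,0,0],[0,0,0],[0,0,0],[0,0,0]], "grip": [1,1,1,1]}}

```text
t: 22.1
tool_pos: [0.5446, 0.0234, 0.0569]
tcp_rot: [180.0, 0.0, 80.2]
wrist_force: [0.7, -0.0, -1.5]
grip_width: 0.237
```

```bash
python3 pv.py s13 295 195
```

```text
t 22.15 pos [0.5446 0.0234 0.0569] rot [180.     0.    80.21] F [-0.6  0.1 -1.3] g 0.24
shift cm [ 8.96  1.6  -0.  ]
rotvec [0. 0. 0.] shift after turn [ 8.96  1.6  -0.  ]
tip px [[233. 303.]]
```

View pics/s13.png

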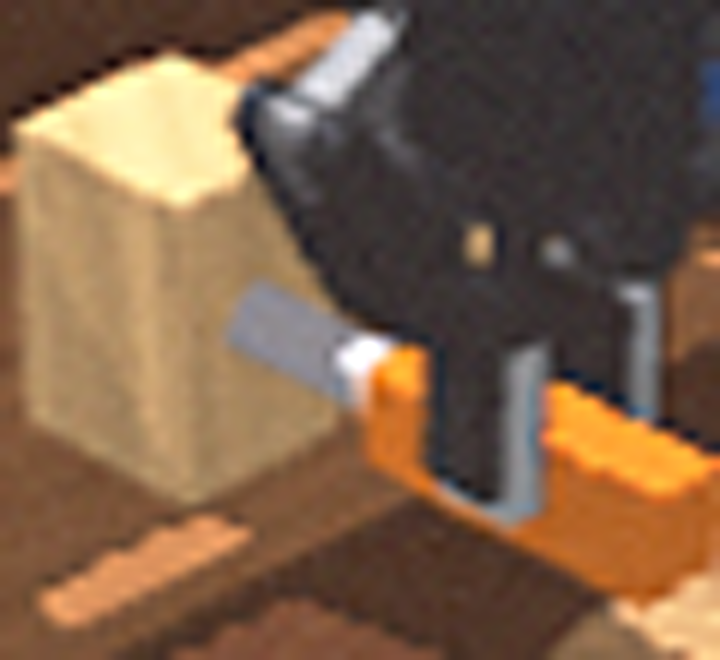

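Call:
{"op": "carry_out", "data": {"delta_pos": [[0,-0.1,0],[0,-0.1,0],[0,-0.1,0],[0,0,0]], "delta_rot": [[0,0,0],[0,0,0],[0,0,0],[0,0,0]], "grip": [1,1,1,1]}}

```text
t: 22.55
tool_pos: [0.5434, 0.0232, 0.0577]
tcp_rot: [179.8, 0.0, 80.2]
wrist_force: [5.2, -2.1, -2.8]
grip_width: 0.237
```

Call:
{"op": "carry_out", "data": {"delta_pos": [[0,-0.1,0],[0,-0.1,0],[0,-0.1,0],[0,0,0]], "delta_rot": [[0,0,0],[0,0,0],[0,0,0],[0,0,0]], "grip": [1,1,1,1]}}

```text
t: 22.95
tool_pos: [0.5432, 0.0232, 0.0588]
tcp_rot: [179.4, 0.0, 80.2]
wrist_force: [11.7, -3.1, -4.3]
grip_width: 0.239
```

```bash
python3 pv.py s14 295 195
```

```text
t 23.0 pos [0.5432 0.0232 0.0588] rot [1.794e+02 2.000e-02 8.019e+01] F [11.8 -2.6 -4.3] g 0.241
shift cm [9.   1.73 0.21]
rotvec [ 0.011  0.    -0.   ] shift after turn [9.   1.73 0.19]
tip px [[227. 292.]]
```

View pics/s14.png

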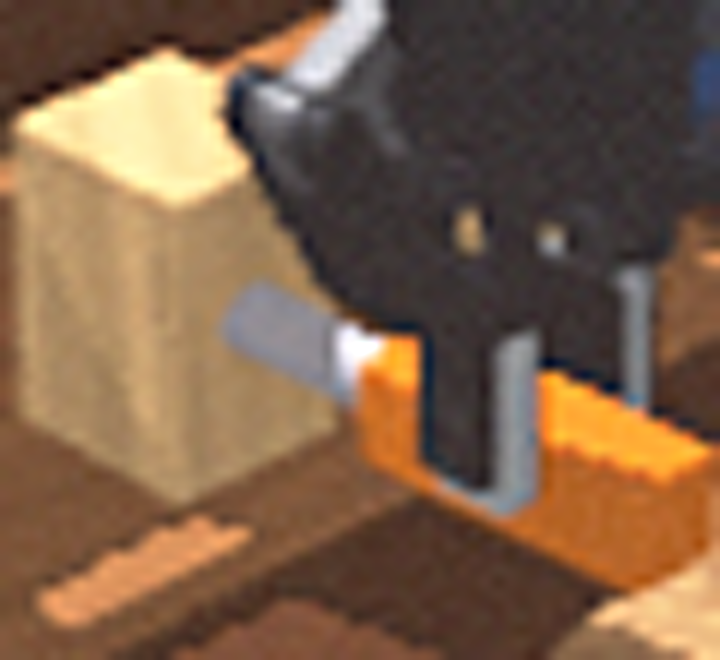

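The middle block stopped the pin: about 12 N with the tip held at about 8 mm depth, so it is tight. I retract and move to the right bay.

Call:
{"op": "carry_out", "data": {"delta_pos": [[0,0.3,0],[0,0.5,0],[0,1,0],[0,1,0],[0,0.5,0],[0,0,0],[-1,0,0],[-2,0,0],[-2,0,0],[-2,0,0],[-1,0,0],[-1,0,0],[0,0,0],[0,0,0],[0,-0.5,0],[0,0,0],[0,0,0]], "delta_rot": [[0,0,0],[0,0,0],[0,0,0],[0,0,0],[0,0,0],[0,0,0],[0,0,0],[0,0,0],[0,0,0],[0,0,0],[0,0,0],[0,0,0],[0,0,0],[0,0,0],[0,0,0],[0,0,0],[0,0,0]], "grip": [1,1,1,1,1,1,1,1,1,1,1,1,1,1,1,1,1]}}

```text
t: 24.7
tool_pos: [0.5508, -0.0684, 0.0568]
tcp_rot: [-180.0, -0.0, 80.3]
wrist_force: [-0.1, 0.9, -1.2]
grip_width: 0.243
```

```bash
python3 pv.py s15 262 208
```

```text
t 24.75 pos [ 0.551  -0.0686  0.0569] rot [-180.     -0.     80.25] F [-1.  -0.6 -1.4] g 0.236
shift cm [17.91 -0.58 -0.  ]
rotvec [-0.    -0.     0.001] shift after turn [17.91 -0.6  -0.  ]
tip px [[347. 372.]]
```

View pics/s15.png

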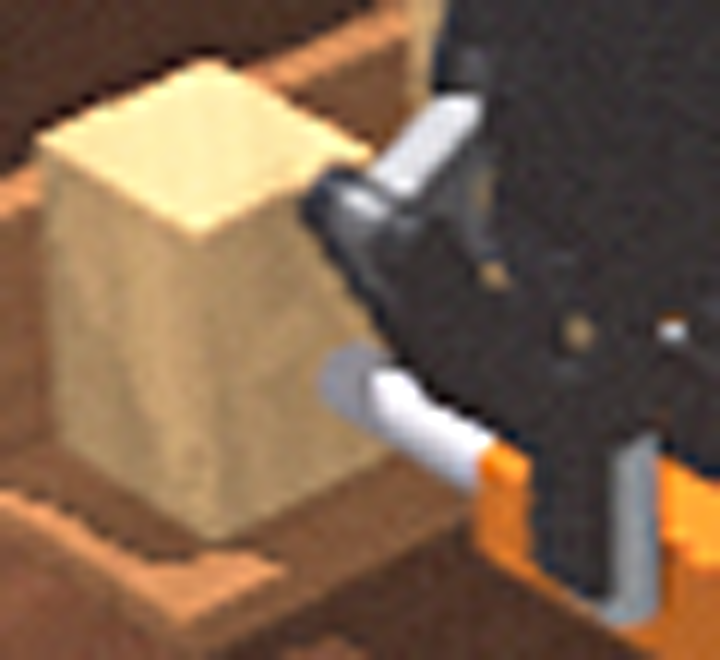

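Call:
{"op": "carry_out", "data": {"delta_pos": [[0,-0.3,0],[0,-0.3,0],[0,-0.3,0],[0,-0.2,0],[0,0,0]], "delta_rot": [[0,0,0],[0,0,0],[0,0,0],[0,0,0],[0,0,0]], "grip": [1,1,1,1,1]}}

```text
t: 25.25
tool_pos: [0.5398, -0.0671, 0.0568]
tcp_rot: [-180.0, -0.0, 80.2]
wrist_force: [-0.4, -0.8, -1.2]
grip_width: 0.24
```

```bash
python3 pv.py s16 262 208
```

```text
t 25.3 pos [ 0.5401 -0.0672  0.0569] rot [180.     0.    80.21] F [-0.   0.1 -1.4] g 0.236
shift cm [17.96  0.51  0.  ]
rotvec [0. 0. 0.] shift after turn [17.96  0.5   0.  ]
tip px [[304. 349.]]
```

View pics/s16.png

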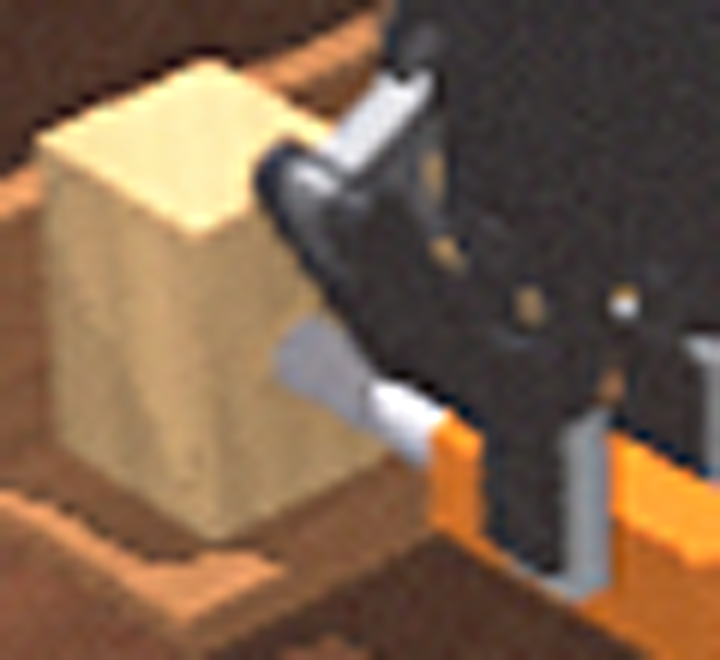

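Call:
{"op": "carry_out", "data": {"delta_pos": [[0,-0.2,0],[0,-0.2,0],[0,-0.2,0],[0,-0.2,0],[0,-0.1,0],[0,0,0]], "delta_rot": [[0,0,0],[0,0,0],[0,0,0],[0,0,0],[0,0,0],[0,0,0]], "grip": [1,1,1,1,1,1]}}

```text
t: 25.9
tool_pos: [0.5312, -0.0656, 0.0569]
tcp_rot: [-180.0, -0.0, 80.2]
wrist_force: [0.0, 0.6, -0.7]
grip_width: 0.236
```

Call:
{"op": "carry_out", "data": {"delta_pos": [[0,-0.15,0],[0,-0.15,0],[0,-0.15,0],[0,-0.15,0],[0,0,0]], "delta_rot": [[0,0,0],[0,0,0],[0,0,0],[0,0,0],[0,0,0]], "grip": [1,1,1,1,1]}}

```text
t: 26.4
tool_pos: [0.5251, -0.0646, 0.0568]
tcp_rot: [-180.0, -0.0, 80.2]
wrist_force: [-0.4, -0.1, -1.0]
grip_width: 0.238
```

Call:
{"op": "carry_out", "data": {"delta_pos": [[0,-0.25,0],[0,-0.25,0],[0,-0.25,0],[0,-0.25,0],[0,-0.25,0],[0,-0.25,0],[0,-0.25,0],[0,-0.25,0],[0,-0.1,0],[0,0,0],[0,0,0]], "delta_rot": [[0,0,0],[0,0,0],[0,0,0],[0,0,0],[0,0,0],[0,0,0],[0,0,0],[0,0,0],[0,0,0],[0,0,0],[0,0,0]], "grip": [1,1,1,1,1,1,1,1,1,1,1]}}

```text
t: 27.5
tool_pos: [0.5048, -0.0611, 0.057]
tcp_rot: [180.0, 0.0, 80.2]
wrist_force: [-0.3, -0.1, -1.5]
grip_width: 0.239
```

```bash
python3 pv.py s17 262 208
```

```text
t 27.55 pos [ 0.5048 -0.0611  0.0569] rot [179.99   0.    80.21] F [-0.7 -1.  -1. ] g 0.239
shift cm [17.96  4.08  0.  ]
rotvec [0. 0. 0.] shift after turn [17.96  4.08  0.  ]
tip px [[176. 274.]]
```

View pics/s17.png

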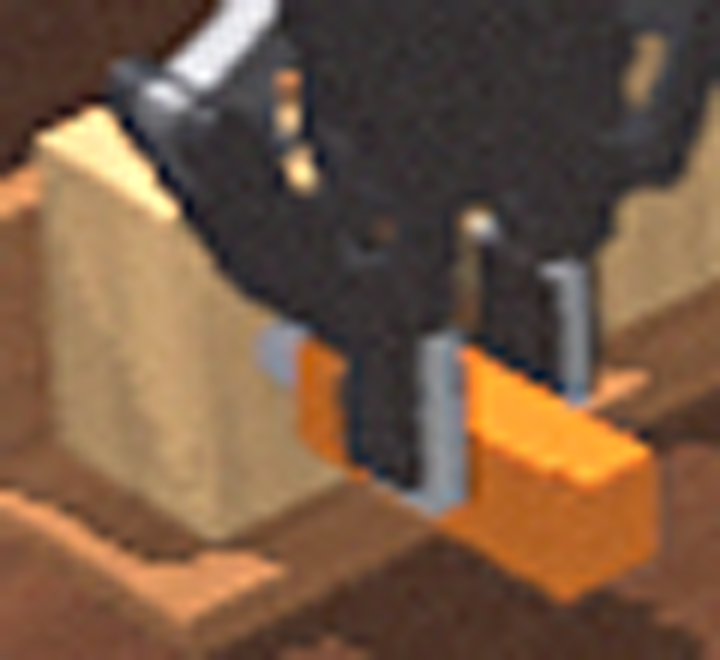

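Right block: about 9 mm of pin is visible and there is no force, so it is more than 30 mm in and fits. The gauge goes to the mat next.

Call:
{"op": "carry_out", "data": {"delta_pos": [[0,0.5,0],[0,1,0],[0,1,0],[0,1,0],[0,1,0],[0,1,0],[0,0.5,-1],[0,0,-2],[1,0.5,-1],[2,0.5,0],[2,0.5,0],[2,0.5,0],[2,0.5,0],[2,0.6,0],[1.7,0.5,0],[0,0,0],[0,0,0]], "delta_rot": [[0,0,0],[0,0,0],[0,0,0],[0,0,0],[0,0,0],[0,0,0],[0,0,0],[0,0,0],[0,0,0],[0,0,0],[0,0,0],[0,0,0],[0,0,0],[0,0,0],[0,0,0],[0,0,0],[0,0,0]], "grip": [1,1,1,1,1,1,1,1,1,1,1,1,1,1,1,1,1]}}

```text
t: 29.25
tool_pos: [0.6209, 0.0482, 0.0969]
tcp_rot: [-180.0, 0.0, 80.3]
wrist_force: [0.3, 1.0, -0.8]
grip_width: 0.239
```

Run:
```python
from h import *
s=manip.capture("scene"); save("s18",s,(270,120,450,290),4)
rel([.62,.048,.0295],80.2)
```

```text
t 29.3 pos [0.6207 0.0476 0.0968] rot [-1.7998e+02  2.0000e-02  8.0230e+01] F [-0.5  0.3 -0.9] g 0.241
shift cm [ 0.03 -0.07  6.73]
rotvec [-0.     0.     0.001] shift after turn [ 0.02 -0.07  6.73]
```

View pics/s18.png

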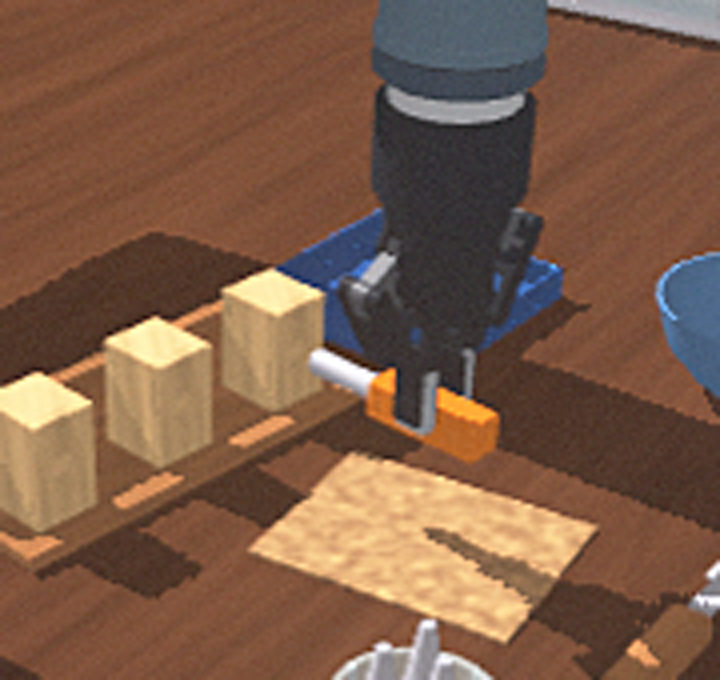

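The blocks stand in the rack and the held gauge is above the mat, whose corners are at crop (350,455), (597,525), (500,640) and (250,548). I lower it.

Call:
{"op": "carry_out", "data": {"delta_pos": [[0,0,1.5],[0,0,2],[0,0,1.5],[0,0,0.8],[0,0,0.4],[0,0,0.3],[0,0,0.2],[0,0,0],[0,0,0]], "delta_rot": [[0,0,0],[0,0,0],[0,0,0],[0,0,0],[0,0,0],[0,0,0],[0,0,0],[0,0,0],[0,0,0]], "grip": [1,1,1,1,1,1,1,1,1]}}

```text
t: 30.2
tool_pos: [0.6213, 0.0478, 0.0304]
tcp_rot: [179.9, -0.0, 80.2]
wrist_force: [-0.3, 0.1, -1.1]
grip_width: 0.239
```

Call:
{"op": "carry_out", "data": {"delta_pos": [[0,0,0.1],[0,0,0],[0,0,0],[0,0,0],[0,0,0],[0,0,0],[0,0,-1],[0,0,-2],[0,0,-4],[0,0,-4],[0,0,-4],[0,0,-2],[0,0,0]], "delta_rot": [[0,0,0],[0,0,0],[0,0,0],[0,0,0],[0,0,0],[0,0,0],[0,0,0],[0,0,0],[0,0,0],[0,0,0],[0,0,0],[0,0,0],[0,0,0]], "grip": [1,1,0.5,0.5,0.5,0.5,0.4,0.4,0.35,0.35,0.35,0.35,0.35]}}

```text
t: 31.5
tool_pos: [0.6234, 0.0476, 0.2043]
tcp_rot: [179.5, -0.0, 80.2]
wrist_force: [0.1, -0.5, -0.0]
grip_width: 0.652
```

Run:
```python
from h import *
s=manip.capture("scene"); np.save("s19.npy",s); save("s19",s,(255,150,435,290),4)
a=np.radians(-9.8); X=np.array([np.cos(a),np.sin(a)]);Y=np.array([-X[1],X[0]]); m=np.array([.456,.0375])+(-.003+.0005)*X+.001*Y
print(m); rel([*m,.05],80.2)
```

```text
[0.45370669 0.03891093]
t 31.55 pos [0.622  0.0477 0.2015] rot [ 1.7974e+02 -2.0000e-02  8.0220e+01] F [-0.2  0.1 -1. ] g 0.652
shift cm [ -3.73 -16.51  15.07]
rotvec [ 0.005 -0.     0.   ] shift after turn [ -3.73 -16.44  15.15]
```

View pics/s19.png

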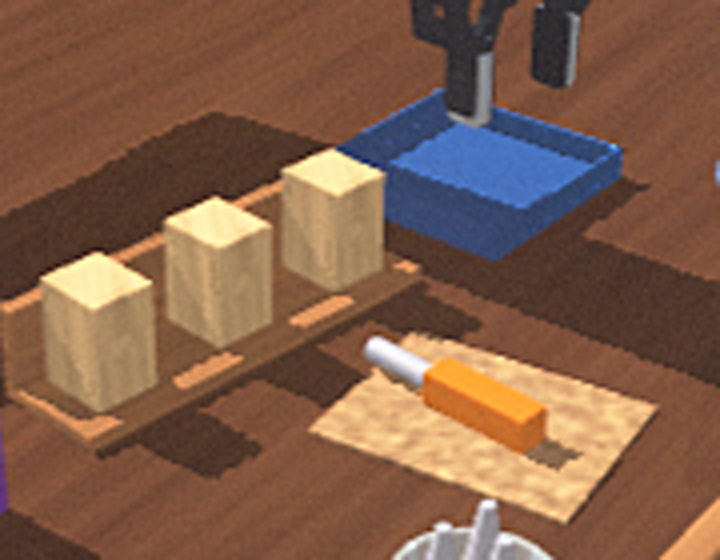

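The gauge lies on the mat at crop (485,405) and all blocks are upright. I go to the middle (tight) block.

Call:
{"op": "carry_out", "data": {"delta_pos": [[-0.5,-2,0],[-1,-3,0],[-1,-4,0],[-1,-4,0],[-0.2,-2.5,0],[0,-1,0],[0,0,0],[0,0,3],[0,0,3],[0,0,2],[0,0,0],[0,0,0]], "delta_rot": [[0,0,0],[0,0,0],[0,0,0],[0,0,0],[0,0,0],[0,0,0],[0,0,0],[0,0,0],[0,0,0],[0,0,0],[0,0,0],[0,0,0]], "grip": [0.3,0.3,0.3,0.3,0.3,0.3,0.3,0.3,0.3,0.3,0.3,0.3]}}

```text
t: 32.75
tool_pos: [0.4528, 0.0393, 0.1188]
tcp_rot: [-180.0, -0.0, 80.2]
wrist_force: [1.0, -0.3, -0.1]
grip_width: 0.701
```

Run:
```python
from h import *
s=manip.capture("scene"); save("s20",s,(255,150,395,270),5)
rel([.4537,.0390,.055],80.2)
```

```text
t 32.8 pos [0.4533 0.0392 0.1196] rot [179.94   0.    80.22] F [-0.8 -0.4 -0.1] g 0.701
shift cm [-0.01  0.04  6.46]
rotvec [0.001 0.    0.   ] shift after turn [-0.01  0.04  6.46]
```

View pics/s20.png

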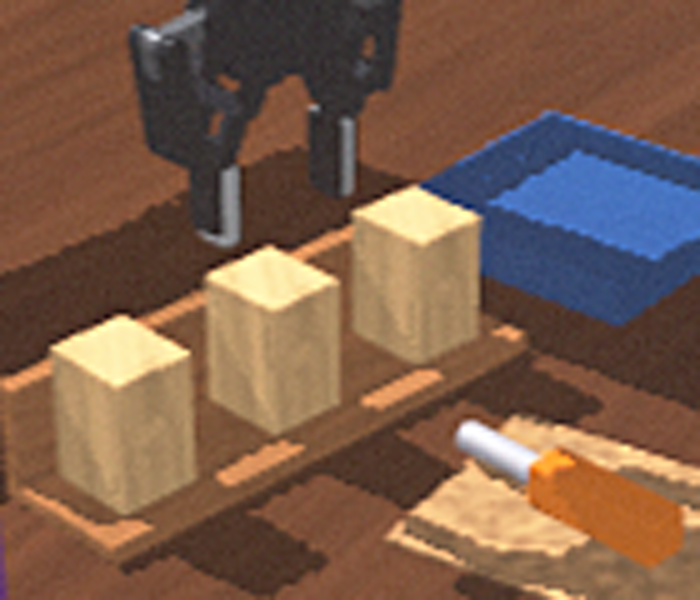

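Call:
{"op": "carry_out", "data": {"delta_pos": [[0,0,1.5],[0,0,2],[0,0,1.5],[0,0,1],[0,0,0.4],[0,0,0],[0,0,0],[0,0,0],[0,0,0],[0,0,0],[0,0,0],[0,0,-0.5],[0,0,-1],[0,0,-2],[0,0,-3],[0,0,-3],[0,0,-3],[0,0,0]], "delta_rot": [[0,0,0],[0,0,0],[0,0,0],[0,0,0],[0,0,0],[0,0,0],[0,0,0],[0,0,0],[0,0,0],[0,0,0],[0,0,0],[0,0,0],[0,0,0],[0,0,0],[0,0,0],[0,0,0],[0,0,0],[0,0,0]], "grip": [0.3,0.3,0.3,0.3,0.3,0.3,1,1,1,1,1,1,1,1,1,1,1,1]}}

```text
t: 34.6
tool_pos: [0.4542, 0.0391, 0.184]
tcp_rot: [179.6, -0.0, 80.2]
wrist_force: [0.6, 0.4, -0.3]
grip_width: 0.463
```

Run:
```python
from h import *
s=manip.capture("scene"); save("s21",s,(255,110,435,270),4)
rel([.4665,.285,.18],80.2)
# tray scene check: rim corners
print(proj("scene",boxpts([.4665,.284],(.15,.15,.022),-4.5,0))[1::2].round(0).tolist())
```

```text
t 34.65 pos [0.4529 0.0393 0.1817] rot [179.79  -0.    80.22] F [-0.3  0.5 -1.4] g 0.459
shift cm [24.45 -2.84  0.16]
rotvec [ 0.004 -0.     0.   ] shift after turn [24.45 -2.84  0.17]
[[330.0, 190.0], [364.0, 172.0], [377.0, 207.0], [409.0, 187.0]]
```

View pics/s21.png

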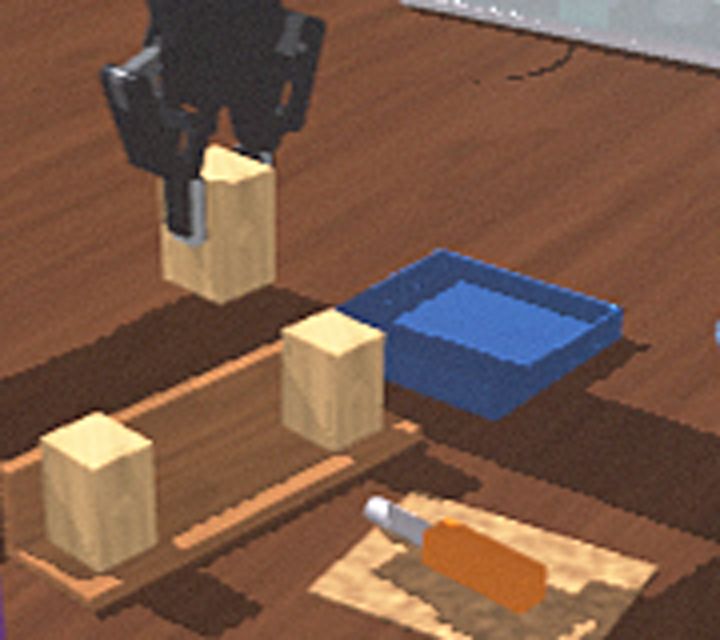

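Call:
{"op": "carry_out", "data": {"delta_pos": [[1,-0.2,0],[2,-0.3,0],[3,-0.3,0],[3,-0.4,0],[3,-0.4,0],[3,-0.4,0],[3,-0.4,0],[3,-0.3,0],[2,-0.1,0],[1.4,0,0],[0,0,0],[0,0,0],[0,0,3],[0,0,3],[0,0,2.5],[0,0,2],[0,0,0],[0,0,0]], "delta_rot": [[0,0,0],[0,0,0],[0,0,0],[0,0,0],[0,0,0],[0,0,0],[0,0,0],[0,0,0],[0,0,0],[0,0,0],[0,0,0],[0,0,0],[0,0,0],[0,0,0],[0,0,0],[0,0,0],[0,0,0],[0,0,0]], "grip": [1,1,1,1,1,1,1,1,1,1,1,1,1,1,1,1,1,1]}}

```text
t: 36.45
tool_pos: [0.4658, 0.2837, 0.075]
tcp_rot: [-180.0, 0.0, 80.2]
wrist_force: [0.2, -0.5, -1.4]
grip_width: 0.462
```

Run:
```python
from h import *
s=manip.capture("scene"); save("s22",s,(285,90,445,250),4)
rel([.4665,.284,.050],80.2)
```

```text
t 36.5 pos [0.4666 0.2842 0.0759] rot [ 1.7994e+02 -2.0000e-02  8.0170e+01] F [ 0.3  0.3 -1.4] g 0.46
shift cm [-0.02 -0.01  2.59]
rotvec [ 0.001 -0.    -0.001] shift after turn [-0.02 -0.01  2.59]
```

View pics/s22.png

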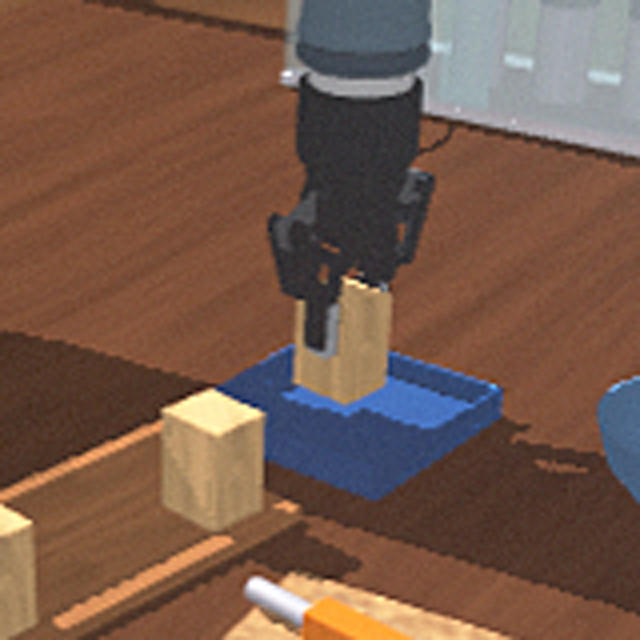

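The block is over the tray centre, with its bottom corner at crop (345,403). I lower it.

Call:
{"op": "carry_out", "data": {"delta_pos": [[0,0,1],[0,0,0.8],[0,0,0.4],[0,0,0.3],[0,0,0.1],[0,0,0],[0,0,0]], "delta_rot": [[0,0,0],[0,0,0],[0,0,0],[0,0,0],[0,0,0],[0,0,0],[0,0,0]], "grip": [1,1,1,1,1,1,1]}}

```text
t: 37.2
tool_pos: [0.4656, 0.2845, 0.05]
tcp_rot: [-180.0, 0.0, 80.2]
wrist_force: [-5.7, -3.0, 10.3]
grip_width: 0.457
```

Touchdown (about 10 N up). I release and lift.

Call:
{"op": "carry_out", "data": {"delta_pos": [[0,0,-0.05],[0,0,0],[0,0,0],[0,0,0],[0,0,0],[0,0,-1],[0,0,-2],[0,0,-4],[0,0,-4],[0,0,-4],[0,0,-4],[0,0,0],[0,0,0]], "delta_rot": [[0,0,0],[0,0,0],[0,0,0],[0,0,0],[0,0,0],[0,0,0],[0,0,0],[0,0,0],[0,0,0],[0,0,0],[0,0,0],[0,0,0],[0,0,0]], "grip": [1,0.25,0.25,0.25,0.25,0.25,0.25,0.25,0.25,0.25,0.25,0.25,0.25]}}

```text
t: 38.5
tool_pos: [0.4665, 0.2848, 0.2412]
tcp_rot: [179.8, -0.1, 80.2]
wrist_force: [-0.8, -0.8, -0.5]
grip_width: 0.749
```

Run:
```python
from h import *
s=manip.capture("scene"); save("s23",s)
t=manip.capture("top"); save("t23",t)
rel([.4665,.284,.050],80.2)
```

```text
t 38.6 pos [0.4652 0.2843 0.2385] rot [-1.7991e+02  5.0000e-02  8.0210e+01] F [-0.   0.2 -1.1] g 0.75
shift cm [1.000e-02 1.700e-01 1.885e+01]
rotvec [-0.002  0.001  0.   ] shift after turn [-1.000e-02  1.400e-01  1.885e+01]
```

View pics/s23.png

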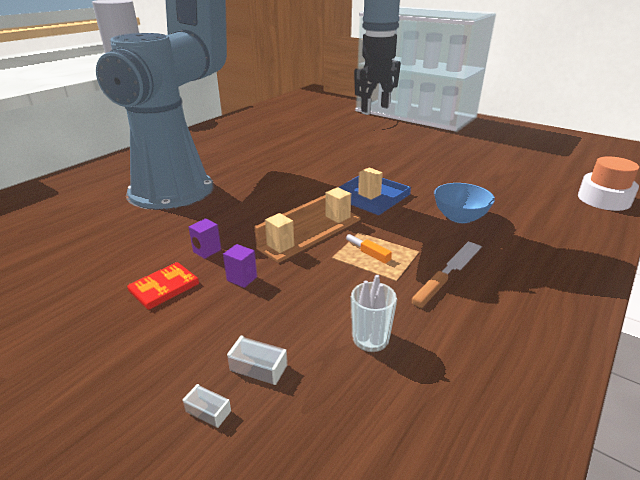

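View pics/t23.png

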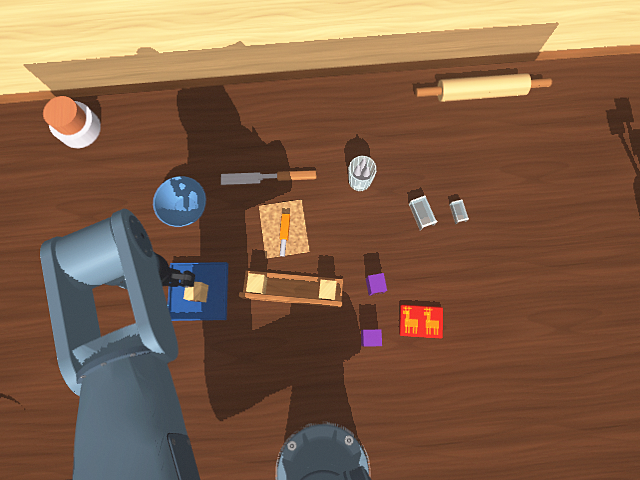

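The final pictures show the tight block standing in the tray (scene 371,184; top 196,292). The gauge is on the mat (top 285,225), two blocks are upright in the rack, and the bystanders have not moved.

Run:
```python
from h import *
print(manip.close_job()); print(manip.observe()["t"])
```

```text
the job is handed in; nothing more can be done
None
the job is handed in; nothing more can be done
```

The job is done and handed in at about 38.6 s of the 72 s allowed; it reports no verdict.

- **Gauge:** I drew it about 95 mm out of the larger sleeve by the pin, laid it down, and took it again by the orange handle.
- **Fit tests, left to right:**
  - The left block took the pin about 33 mm in with no force, so it fits.
  - The middle block stopped the pin at about 8 mm with about 12 N, so it is tight.
  - The right block took the pin more than 30 mm in with no force, so it fits.
- **Placing:** The gauge went on the cork mat and the middle block went upright into the blue tray.

**Last checks:** The final pictures show the tight block near the tray's centre, the gauge handle over the mat, and both good blocks upright in the rack. The bowl, tumbler, mold and spatula look unmoved, and the open gripper is clear of everything at about 0.24 m. The pin depths are my estimates from the pictures and arm positions.

**Disagreement:** The two cameras differed by about 4 mm in y. I used the scene camera for the insertions, because it matched the arm's own position at the pin to about half a millimetre.

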